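# Pack the carrom coins into the stacking trays

## Robot

A 7-joint arm with a two-finger parallel gripper is mounted at the origin on the work surface. World frame = base frame: x ahead of the robot, y to its left, z up, the work surface at z = 0. Lengths are in m, angles in degrees, forces in N, time in s.
With the tool pointing down it reaches from about 0.4 to 0.9 m from the base axis. Payload 5.6 kg.
Tool frame: the origin (TCP) lies midway between the tips of the shut fingers; the grasp point (between the pads) lies 19 mm behind it; z points along the fingers, y is the line along which they close (so a half turn about z gives the same grasp; the last joint's range is limited). The gripper opens to 92 mm and grips with 3 to 60 N. Pads are 20 mm wide; open, the fingers measure 128 mm over their backs; the gripper's body (75 mm by 189 mm) begins 69 mm behind the grasp point.
Start: joints at [70.989, 26.786, -0.665, 91.828, 0.344, 61.387, -3.226], TCP at [0.185, -0.623, 0.215] pointing down, gripper open.
Joint ranges: [-144.91, 144.91], [-17.63, 115.5], [-89.93, 88.59], [15.96, 139.68], [-74.01, 254.01], [8.47, 105.57], [-167.45, 167.45]. Speed limits (degrees/s): [147.25, 147.25, 180, 180, 180, 180, 180].

## Interface

Orientations are given as [roll, pitch, yaw] about the fixed x, y, z axes, in that order (R = Rz(yaw) Ry(pitch) Rx(roll)).
In Python, from cell import arm gives the robot as it stands.
- The arm moves only by the shell command python3 -m inch 'ROWS' [FORCE]. ROWS is JSON, a list of rows, each an object of numbers: "grip": the opening, from 0 (shut) to 1 (fully open); "x", "y", "z": the shift along the tool's x, y, z scaled (see below); "ax", "ay", "az": the turn, a rotation vector about the tool's x, y, z scaled (see below). A call has exactly 8 rows; each row is the pose to reach, as a shift and turn from the pose commanded when the call began, along the tool's axes at that moment; what a row does not reach only later rows make up. The controller multiplies each number of a shift by 0.3 m and each number of a turn by 90 degrees. A row lasts 1/12 s, in which the tool goes at most 41.7 mm and 7.16 degrees, less where a joint would pass 70% of its speed; a pose out of reach is approached as far as the arm can. A call with a number of a shift or a turn outside -1 to 1 is refused whole. A call with a gripper value outside its range is refused whole. The fingers move at their own pace and stop on an object; FORCE is the grip in N (left out, the last holds). Time passes only in rows, so rows that repeat a pose let the fingers close, or fill a call up. It gives the time, the measured TCP pose, the force, the opening and the grip force at its end, in the units of the state.
- arm.read_state(): the state, without advancing time (a new reading comes with each control period).
- arm.snapshot(name): name is "scene" or "top" or "wrist"; returns the picture (384x512x3 uint8, red, green, blue); there is no depth.
- arm.get_calibration(name): a dict with "mtx" (3x3 intrinsics, pixels), "R" (3x3) and "t" (3): a world point X has camera coordinates R X + t; the wrist camera has in their place "T_tool_cam" (4x4, takes a point from camera to tool coordinates, whose origin is the TCP and whose axes are the flange's). Camera axes: x right, y down, z forward; pixel columns grow to the right and rows downward; lengths in m; the calibration is good to about 2 mm. A picture is of the moment at which its call begins: read the wrist's pose just before it. get_calibration takes no time and is no camera call.
- arm.close_job(): hands the job in; it is judged then, once.
Trained networks look in the newest picture that a camera, given by its name, has taken for a name from the list of things; names that differ only in an ending like _2 or _b are one class to them, and where a whole thing is asked for, a point or a joint stands for the part that bears it (a point fixed in the world has none). Each returns a list of dicts, best first, with "p" (0 to 1); they miss things now and then, are a little off and sometimes report something else, mostly with a low value. They report only what shows in the picture. A call takes as long as a camera call.
- arm.regions_of(query, camera): "region" (384x512 bool, what is visible of it).
- arm.mark_of(query, camera): "at" ([x, y, z] in m, in world coordinates, good to about 4 mm: a listed point, or the origin of a listed thing).
The state is a dict: "t": time; "joint_positions": joint angles; "qvel": joint speeds; "tau": joint torques, N m; "position": TCP position; "eef_rot": TCP orientation; "ft_force": force on the tool from outside, world axes, zero at the start; "torque": the same for the moment, N m; "opening": opening from 0.0 (shut) to 1.0 (fully open); "grip_force": force on a finger pad.
Only numpy, scipy, OpenCV 4.12 (cv2) and the standard library are available. Lean on these libraries where they do the work, as an engineer would, in place of code of your own. Each camera call takes 0.05 s, during which the arm holds its last target. There are 200 camera calls.

## Task

Put the carrom coins away: first push the low tray on the beech stand fully home against both stop rails, then lay every coin flat on that tray's floor, none on top of another. After that take the second tray (the one with the grip bar) off the turntable and lower it onto the low tray so that its four corner lugs drop fully into the sockets, and finally lay the purple striker flat in the top tray. Leave the cups, the canister and the dispenser where they are.

Things in the scene. Friction and masses are not known exactly. Their poses are not given: they have to be found in the camera images.
- stand: fixed beech board, 280 (x) x 210 (y) mm, top 15 mm above the table, origin under its centre. Two stop rails, 12 mm high above the board, stand at its +x end (inner face x = +120 mm) and +y side (inner face y = +85 mm); the other sides are open. A tray home against both rails has its origin at x = +20, y = +20, z = 15 mm here, sides parallel to the rails.
- tray_low: white tray loose on the stand, 0.3 kg, 24 mm high, origin under its centre, long axis x. Box 160 (x) x 130 (y) mm outside, walls and floor 4 mm, open top; 20 mm square ears beyond the box ends (overall 200 x 130), box end face at x = +-80 mm between the ears. Starts 15 to 35 mm short of each rail, skewed up to 0.12 rad from the stand's x.
- socket (a point): mouth of one of the low tray's four sockets, 13 mm square holes right through its ears, at x = +-90, y = +-55 mm of the tray, 24 mm above its underside
- tray_top: second white tray, 0.3 kg, same outline, height and floor, origin under its centre (of the box, not the lugs), long axis x. Solid ears, each with a tapered round lug below, 9 mm long, 10 mm thick, 5.6 mm at the tip. Starts on its lugs on the turntable (origin 34 mm above the table), any yaw. Seated, its origin is 24 mm above the low tray's; either way round.
- grip (a point): middle of the top edge of the second tray's upright grip bar: 100 mm long (tray's x), 10 mm thick (y), top 54 mm above the tray's origin. On each side of the bar is a compartment 152 x 56 mm. The lugs are at x = +-90, y = +-55 mm of the tray.
- turntable: round beech turntable, origin on the table at its axis; its disc is 240 mm across, top 25 mm above the table, and turns freely with slight friction.
- coin1: carrom coin: flat dark wooden disc, 31 mm across, 9 mm thick, 12 g; origin at its centre, z along its axis (4.5 mm above what it lies on). Some coins may be absent. Starts flat on the table between stand and turntable.
- coin2: carrom coin: flat dark wooden disc, 31 mm across, 9 mm thick, 12 g; origin at its centre, z along its axis (4.5 mm above what it lies on). Some coins may be absent. Starts flat on the table between stand and turntable.
- coin3: carrom coin: flat dark wooden disc, 31 mm across, 9 mm thick, 12 g; origin at its centre, z along its axis (4.5 mm above what it lies on). Some coins may be absent. Starts flat on the table between stand and turntable.
- coin4: carrom coin: flat dark wooden disc, 31 mm across, 9 mm thick, 12 g; origin at its centre, z along its axis (4.5 mm above what it lies on). Some coins may be absent. Starts flat on the table between stand and turntable.
- coin5: carrom coin: flat dark wooden disc, 31 mm across, 9 mm thick, 12 g; origin at its centre, z along its axis (4.5 mm above what it lies on). Some coins may be absent. Starts flat on the table between stand and turntable.
- striker: purple acrylic striker: flat disc, 41 mm across, 10 mm thick, 18 g; larger than the coins and among them on the table; origin at its centre, z along its axis.
- cup1: bystander: glass cup, 72 mm across the rim, 85 mm high, on a fixed aluminium tray (95 x 210 mm) beyond the work; origin under its centre
- cup2: bystander: the other glass cup, the same
- canister: bystander: ceramic screw-top canister, 92 mm across, 96 mm high; origin under its centre
- dispenser: bystander: grey plastic push dispenser, 65 x 85 mm, 100 mm high; origin under its centre

How it is judged:
By the outcome, as a careful person would: the job done as asked, in the order asked, and still so for the second after the job is handed in, with the robot touching nothing.
Of coin1, coin2, coin3, coin4, coin5 only 3 to 5 are there at a start; the rules pass over those that are not, and their reading is None.
At some moment in a run one of coin1, coin2, coin3, coin4, coin5, striker may be knocked a few centimetres aside while the robot is not near it.
Once in a run the grip may slacken for a moment while it holds something.
It also fails if it takes over 210 s, if anything falls off the work surface, if the arm or the gripper's body presses on something with over 40 N, if the wrist force passes 120 N, or if a joint passes its speed limit or range.

## Working session

There is one attempt and no reset: what is moved stays moved. The work goes in short steps, Python scripts to look and compute and a shell command to move; the robot and the scene stay as the last step left them, time stands still between calls to the robot, and variables do not carry over. Pictures are saved under pics/ and viewed, at most 14 in all, crops included, and the job is handed in when it is done.

```bash
ls; mkdir -p pics; cat > h.py <<'E'
import numpy as np, cv2
from cell import arm
from scipy.spatial.transform import Rotation as Ro
np.set_printoptions(precision=4,suppress=True)
def marks(names,cam='top',snap=True,n=6):
    if snap: arm.snapshot(cam)
    for q in names:
        print(q,[(np.round(d['at'],4).tolist(),round(d['p'],2)) for d in arm.mark_of(q,cam)[:n]])
def save(cam,name):
    im=arm.snapshot(cam); cv2.imwrite('pics/'+name,im[:,:,::-1]); return im
def plane(cam,px,z):
    c=arm.get_calibration(cam); px=np.atleast_2d(np.array(px,float))
    r=np.c_[px,np.ones(len(px))]@np.linalg.inv(c['mtx']).T
    if 'R' in c: R,t=np.array(c['R']),np.array(c['t']); d=r@R; o=-R.T@t
    else:
        s=arm.read_state(); T=np.array(c['T_tool_cam']); Rt=Ro.from_euler('xyz',s['eef_rot'],degrees=True).as_matrix()
        d=r@(Rt@T[:3,:3]).T; o=Rt@T[:3,3]+np.array(s['position'])
    return o+d*((z-o[2])/d[:,2])[:,None]
def go(p,yaw=None):
    "shift in scaled units from current tool pose to world p; turn az to yaw of tool x"
    s=arm.read_state(); R=Ro.from_euler('xyz',s['eef_rot'],degrees=True)
    print('shift',R.inv().apply(np.array(p)-s['position'])/0.3,'at',s['position'],s['eef_rot'])
    if yaw is not None:
        x=R.as_matrix()[:,0]; y0=np.degrees(np.arctan2(x[1],x[0])); d=(yaw-y0+90)%180-90
        print('yaw now',y0,'az',-d/90,'j7',s['joint_positions'][6])
E
python3 - <<'E'
from h import *
s=arm.read_state(); print(s['position'],s['eef_rot'],s['opening'],s['ft_force'])
a=save('top','t0.png'); b=save('scene','s0.png')
marks(['stand','tray_low','socket','tray_top','grip','turntable','coin1','striker','cup1','canister','dispenser'],'top',False)
marks(['tray_low','coin1','striker','grip'],'scene',False)
cv2.imwrite('pics/both.png',cv2.resize(np.hstack([a,b])[:,:,::-1],(800,300)))
E
```

```text
pics
[ 0.1849 -0.6226  0.2136] [-179.8973    0.0069   16.5392] 1.0017261639088668 [0.4821 0.0124 0.0622]
stand []
tray_low [([0.5146, -0.2613, 0.0162], 0.55), ([0.6523, 0.0476, 0.0045], 0.51)]
socket [([0.6045, -0.2071, 0.0393], 0.78)]
tray_top [([0.5147, 0.2711, 0.0323], 0.81), ([0.5618, -0.0416, 0.0039], 0.44), ([0.4485, -0.0367, 0.0035], 0.42), ([0.5366, 0.0422, 0.002], 0.19)]
grip [([0.5188, 0.2679, 0.0904], 0.6)]
turntable [([0.5107, -0.2604, 0.0151], 0.2)]
coin1 [([0.559, -0.0452, 0.0051], 0.55), ([0.651, 0.0489, 0.0058], 0.52), ([0.4511, -0.036, 0.0054], 0.46), ([0.7546, 0.1413, 0.0031], 0.44), ([0.5323, 0.0449, 0.0005], 0.4)]
striker [([0.447, 0.0482, 0.001], 0.45)]
cup1 [([0.7585, 0.2402, 0.0001], 0.68), ([0.7544, 0.1418, 0.0043], 0.67), ([0.5581, -0.042, 0.0037], 0.51)]
canister [([0.7667, -0.2598, -0.0024], 0.89)]
dispenser [([0.3437, -0.4555, -0.0047], 0.84)]
tray_low [([0.5107, -0.2673, 0.0161], 0.77)]
coin1 [([0.5398, 0.0443, 0.0051], 0.67), ([0.4488, -0.0325, 0.002], 0.56), ([0.6539, 0.0483, 0.0047], 0.49), ([0.5616, -0.0459, 0.0055], 0.46)]
striker [([0.4438, 0.0457, 0.0052], 0.68)]
grip [([0.5206, 0.2719, 0.0895], 0.9)]
```

View pics/t0.png

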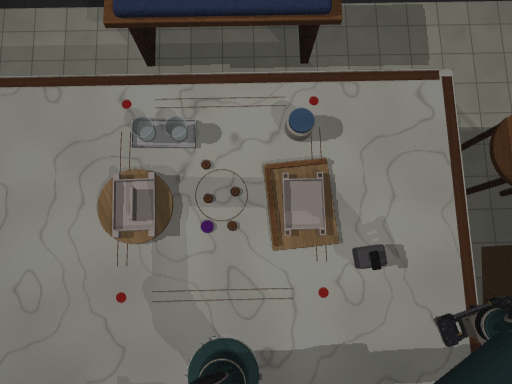

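View pics/s0.png

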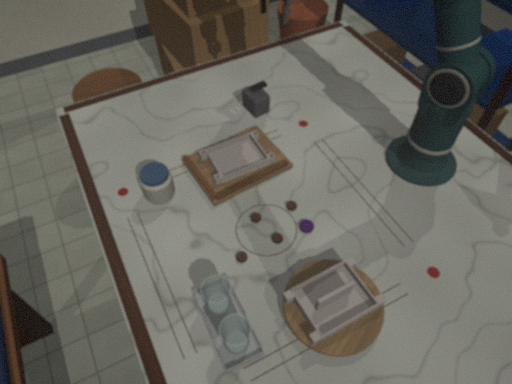

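```bash
python3 - <<'E'
from h import *
c=arm.get_calibration('wrist'); print(np.array(c['T_tool_cam']),c['mtx'])
go([0.45,-0.27,0.42],0)
E
```

```text
[[ 0.001  -0.9654 -0.2609  0.0732]
 [ 1.      0.0008  0.0009 -0.001 ]
 [-0.0007 -0.2609  0.9654 -0.1708]
 [ 0.      0.      0.      1.    ]] [[272.7561   0.     253.5263]
 [  0.     272.7561 194.2973]
 [  0.       0.       1.    ]]
shift [ 1.1816 -0.8767 -0.6848] at [ 0.1851 -0.6231  0.2146] [179.9951   0.0016  16.5471]
yaw now 16.547146396882976 az 0.18385718218758867 j7 -3.2247747127954285
```

```bash
python3 -m inch '[{"z":-0.13},{"z":-0.26},{"z":-0.35,"az":0.05},{"z":-0.35,"x":0.1,"y":-0.1,"az":0.1},{"z":-0.35,"x":0.2,"y":-0.2,"az":0.184},{"z":-0.35,"x":0.3,"y":-0.3,"az":0.184},{"z":-0.35,"x":0.4,"y":-0.4,"az":0.184},{"z":-0.35,"x":0.5,"y":-0.5,"az":0.184}]' && python3 - <<'E'
from h import *
go([0.45,-0.27,0.32],0)
E
```

```text
invalid input at $[0]: expected keys grip, x, y, z, ax, ay, az
```

```bash
python3 -m inch '[{"grip":1,"x":0,"y":0,"z":-0.13,"ax":0,"ay":0,"az":0},{"grip":1,"x":0,"y":0,"z":-0.26,"ax":0,"ay":0,"az":0},{"grip":1,"x":0,"y":0,"z":-0.35,"ax":0,"ay":0,"az":0.05},{"grip":1,"x":0.1,"y":-0.1,"z":-0.35,"ax":0,"ay":0,"az":0.1},{"grip":1,"x":0.2,"y":-0.2,"z":-0.35,"ax":0,"ay":0,"az":0.184},{"grip":1,"x":0.3,"y":-0.3,"z":-0.35,"ax":0,"ay":0,"az":0.184},{"grip":1,"x":0.4,"y":-0.4,"z":-0.35,"ax":0,"ay":0,"az":0.184},{"grip":1,"x":0.5,"y":-0.5,"z":-0.35,"ax":0,"ay":0,"az":0.184}]' && python3 - <<'E'
from h import *
go([0.45,-0.27,0.32],0)
E
```

```text
t: 1.52
position: [0.285, -0.438, 0.3198]
eef_rot: [180.0, -0.0, -0.0]
ft_force: [1.1, 0.1, -0.2]
opening: 1.0
grip_force: 0.0
shift [ 0.5498 -0.5604 -0.001 ] at [ 0.285  -0.438   0.3198] [179.9701  -0.0118  -0.0319]
yaw now -0.03185822424403216 az -0.00035398026937814267 j7 -37.348181699900806
```

Yaw is 0: tool x = world x, tool y = −world y, tool z = down.

```bash
python3 -m inch '[{"grip":1,"x":0.1,"y":-0.1,"z":0,"ax":0,"ay":0,"az":0},{"grip":1,"x":0.2,"y":-0.2,"z":0,"ax":0,"ay":0,"az":0},{"grip":1,"x":0.3,"y":-0.3,"z":0,"ax":0,"ay":0,"az":0},{"grip":1,"x":0.4,"y":-0.4,"z":0,"ax":0,"ay":0,"az":0},{"grip":1,"x":0.5,"y":-0.5,"z":0,"ax":0,"ay":0,"az":0},{"grip":1,"x":0.55,"y":-0.56,"z":0,"ax":0,"ay":0,"az":0},{"grip":1,"x":0.55,"y":-0.56,"z":0,"ax":0,"ay":0,"az":0},{"grip":1,"x":0.55,"y":-0.56,"z":0,"ax":0,"ay":0,"az":0}]' && python3 - <<'E'
from h import *
save('wrist','w1.png')
marks(['stand','tray_low','socket'],'wrist',False)
for i,d in enumerate(arm.regions_of('tray_low','wrist')[:2]):
    r=d['region'].astype(np.uint8); print(d['p'],cv2.minAreaRect(cv2.findNonZero(r)))
E
```

```text
t: 2.18
position: [0.4503, -0.2705, 0.3196]
eef_rot: [-180.0, 0.0, 0.2]
ft_force: [-0.1, -0.6, -0.4]
opening: 1.001
grip_force: 0.0
stand []
tray_low [([0.5137, -0.2666, 0.0146], 0.85)]
socket [([0.6075, -0.2067, 0.0379], 0.62)]
0.86 ((248.5, 124.99999237060547), (84.99998474121094, 127.99998474121094), 0.0)
0.25 ((75.99999237060547, 163.5), (24.748737335205078, 21.920310974121094), 45.0)
```

View pics/w1.png

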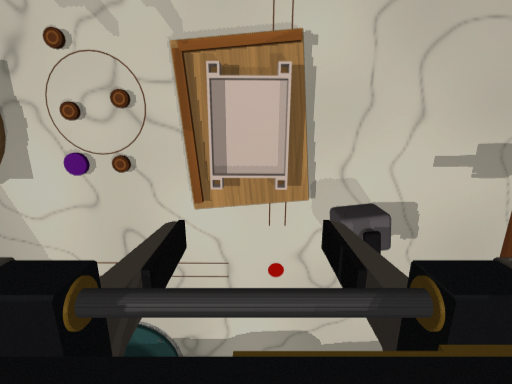

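```bash
python3 - <<'E'
from h import *
im=cv2.imread('pics/w1.png'); c=cv2.resize(im[20:220,150:350],(800,800),interpolation=cv2.INTER_CUBIC)[:,:]
cv2.imwrite('pics/c1.png',cv2.resize(c,(600,600)))
P=plane('wrist',[(172,42),(302,30)],.027); print(P)
print(plane('wrist',[(309,200),(194,208)],.015))
print(plane('wrist',[(213,68),(285,68),(217,184),(281,184)],.039))
E
```

```text
[[ 0.6376 -0.1488  0.027 ]
 [ 0.6535 -0.3468  0.027 ]]
[[ 0.3819 -0.3736  0.015 ]
 [ 0.3672 -0.1639  0.015 ]]
[[ 0.5988 -0.2115  0.039 ]
 [ 0.5986 -0.3212  0.039 ]
 [ 0.4176 -0.2109  0.039 ]
 [ 0.4174 -0.3195  0.039 ]]
```

View pics/c1.png

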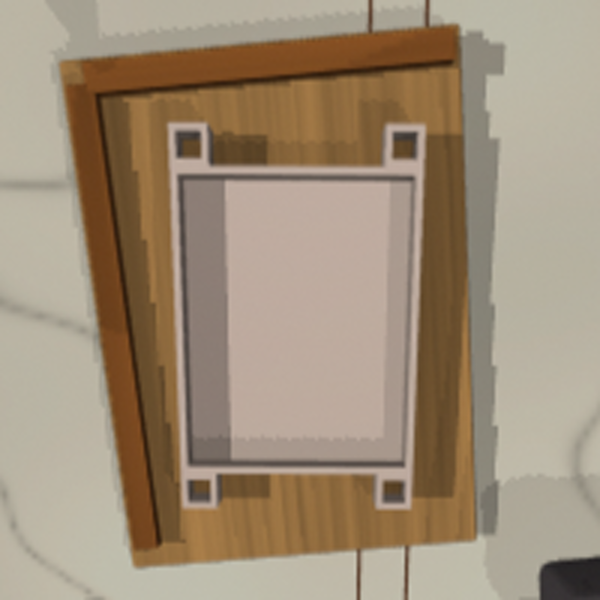

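```bash
python3 -m inch '[{"grip":0.35,"x":-0.08,"y":0,"z":0.1,"ax":0,"ay":0,"az":-0.048},{"grip":0.35,"x":-0.15,"y":-0.012,"z":0.22,"ax":0,"ay":0,"az":-0.048},{"grip":0.35,"x":-0.15,"y":-0.012,"z":0.34,"ax":0,"ay":0,"az":-0.048},{"grip":0.35,"x":-0.15,"y":-0.012,"z":0.46,"ax":0,"ay":0,"az":-0.048},{"grip":0.35,"x":-0.15,"y":-0.012,"z":0.58,"ax":0,"ay":0,"az":-0.048},{"grip":0.35,"x":-0.15,"y":-0.012,"z":0.7,"ax":0,"ay":0,"az":-0.048},{"grip":0.35,"x":-0.15,"y":-0.012,"z":0.82,"ax":0,"ay":0,"az":-0.048},{"grip":0.35,"x":-0.15,"y":-0.012,"z":0.82,"ax":0,"ay":0,"az":-0.048}]' && python3 -m inch '[{"grip":0.35,"x":0,"y":0,"z":0.06,"ax":0,"ay":0,"az":0},{"grip":0.35,"x":0,"y":0,"z":0.12,"ax":0,"ay":0,"az":0},{"grip":0.35,"x":0,"y":0,"z":0.17,"ax":0,"ay":0,"az":0},{"grip":0.35,"x":0.02,"y":0,"z":0.17,"ax":0,"ay":0,"az":0},{"grip":0.35,"x":0.04,"y":0,"z":0.17,"ax":0,"ay":0,"az":0},{"grip":0.35,"x":0.06,"y":0,"z":0.17,"ax":0,"ay":0,"az":0},{"grip":0.35,"x":0.08,"y":0,"z":0.17,"ax":0,"ay":0,"az":0},{"grip":0.35,"x":0.08,"y":0,"z":0.17,"ax":0,"ay":0,"az":0}]'
```

```text
t: 3.1
position: [0.3995, -0.2668, 0.0679]
eef_rot: [-179.6, 0.6, 4.2]
ft_force: [-0.8, 0.5, -0.3]
opening: 0.441
grip_force: 0.0
t: 3.77
position: [0.4306, -0.2671, 0.024]
eef_rot: [179.9, -0.2, 4.3]
ft_force: [0.5, 0.1, -0.3]
opening: 0.349
grip_force: 0.0
```

```bash
python3 -m inch '[{"grip":0.35,"x":0.006,"y":0,"z":0,"ax":0,"ay":0,"az":0},{"grip":0.35,"x":0.012,"y":0,"z":0,"ax":0,"ay":0,"az":0},{"grip":0.35,"x":0.018,"y":0,"z":0,"ax":0,"ay":0,"az":0},{"grip":0.35,"x":0.024,"y":0,"z":0,"ax":0,"ay":0,"az":0},{"grip":0.35,"x":0.028,"y":0,"z":0,"ax":0,"ay":0,"az":0},{"grip":0.35,"x":0.032,"y":0,"z":0,"ax":0,"ay":0,"az":0},{"grip":0.35,"x":0.032,"y":0,"z":0,"ax":0,"ay":0,"az":0},{"grip":0.35,"x":0.032,"y":0,"z":0,"ax":0,"ay":0,"az":0}]'; python3 - <<'E'
from h import *
im=save('wrist','w2.png'); cv2.imwrite('pics/c2.png',im[:,:,::-1][0:384])
marks(['tray_low'],'wrist',False); marks(['tray_low','socket'],'top')
E
```

```text
t: 4.43
position: [0.4381, -0.2659, 0.0226]
eef_rot: [180.0, -0.0, 4.3]
ft_force: [-2.8, -0.3, 1.5]
opening: 0.347
grip_force: 1.1
tray_low [([0.5316, -0.2608, 0.013], 0.91)]
tray_low [([0.5299, -0.2573, 0.0142], 0.94)]
socket [([0.6181, -0.202, 0.0382], 0.57)]
```

View pics/c2.png

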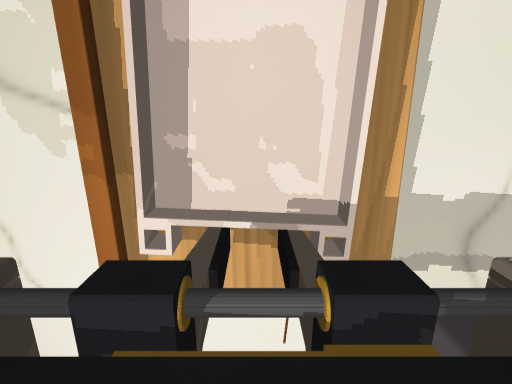

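```bash
python3 -m inch '[{"grip":0,"x":-0.04,"y":0,"z":0,"ax":0,"ay":0,"az":0},{"grip":0,"x":-0.04,"y":0,"z":-0.12,"ax":0,"ay":0,"az":0},{"grip":0,"x":-0.04,"y":0.06,"z":-0.23,"ax":0,"ay":0,"az":0},{"grip":0,"x":0.05,"y":0.16,"z":-0.23,"ax":0,"ay":0,"az":0},{"grip":0,"x":0.14,"y":0.25,"z":-0.23,"ax":0,"ay":0,"az":0},{"grip":0,"x":0.23,"y":0.343,"z":-0.23,"ax":0,"ay":0,"az":0},{"grip":0,"x":0.3,"y":0.343,"z":-0.23,"ax":0,"ay":0,"az":0},{"grip":0,"x":0.3,"y":0.343,"z":-0.2,"ax":0,"ay":0,"az":0}]' && python3 -m inch '[{"grip":0,"x":0,"y":0,"z":0.1,"ax":0,"ay":0,"az":0},{"grip":0,"x":0,"y":0,"z":0.2,"ax":0,"ay":0,"az":0},{"grip":0,"x":0,"y":0,"z":0.2,"ax":0,"ay":0,"az":0},{"grip":0,"x":0,"y":-0.02,"z":0.2,"ax":0,"ay":0,"az":0},{"grip":0,"x":0,"y":-0.04,"z":0.2,"ax":0,"ay":0,"az":0},{"grip":0,"x":0,"y":-0.06,"z":0.2,"ax":0,"ay":0,"az":0},{"grip":0,"x":0,"y":-0.08,"z":0.2,"ax":0,"ay":0,"az":0},{"grip":0,"x":0,"y":-0.08,"z":0.2,"ax":0,"ay":0,"az":0}]'
```

```text
t: 5.35
position: [0.5405, -0.3625, 0.0841]
eef_rot: [179.9, -0.4, 4.4]
ft_force: [0.3, 1.2, 1.7]
opening: 0.002
grip_force: 0.0
t: 6.02
position: [0.5345, -0.3362, 0.0242]
eef_rot: [180.0, -0.1, 4.4]
ft_force: [-0.4, 0.8, 0.7]
opening: 0.005
grip_force: 0.0
```

```bash
python3 -m inch '[{"grip":0,"x":0,"y":-0.01,"z":0,"ax":0,"ay":0,"az":0},{"grip":0,"x":0,"y":-0.017,"z":0,"ax":0,"ay":0,"az":0},{"grip":0,"x":0,"y":-0.024,"z":0,"ax":0,"ay":0,"az":0},{"grip":0,"x":0,"y":-0.031,"z":0,"ax":0,"ay":0,"az":0},{"grip":0,"x":0,"y":-0.038,"z":0,"ax":0,"ay":0,"az":0},{"grip":0,"x":0,"y":-0.044,"z":0,"ax":0,"ay":0,"az":0},{"grip":0,"x":0,"y":-0.05,"z":0,"ax":0,"ay":0,"az":0},{"grip":0,"x":0,"y":-0.05,"z":0,"ax":0,"ay":0,"az":0}]'; python3 - <<'E'
from h import *
marks(['tray_low'],'top')
E
```

```text
t: 6.68
position: [0.5324, -0.3223, 0.0225]
eef_rot: [-180.0, 0.0, 4.3]
ft_force: [-0.1, -2.6, 1.6]
opening: 0.006
grip_force: 1.4
tray_low [([0.5291, -0.2429, 0.0163], 0.63), ([0.5133, 0.2694, 0.0352], 0.41)]
```

```bash
python3 -m inch '[{"grip":0,"x":0,"y":-0.006,"z":0,"ax":0,"ay":0,"az":0},{"grip":0,"x":0,"y":-0.012,"z":0,"ax":0,"ay":0,"az":0},{"grip":0,"x":0,"y":-0.018,"z":0,"ax":0,"ay":0,"az":0},{"grip":0,"x":0,"y":-0.018,"z":0,"ax":0,"ay":0,"az":0},{"grip":0,"x":0,"y":-0.018,"z":0,"ax":0,"ay":0,"az":0},{"grip":0,"x":0,"y":-0.018,"z":0,"ax":0,"ay":0,"az":0},{"grip":0,"x":0,"y":-0.018,"z":0,"ax":0,"ay":0,"az":0},{"grip":0,"x":0,"y":-0.018,"z":0,"ax":0,"ay":0,"az":0}]'
```

```text
t: 7.45
position: [0.5318, -0.3168, 0.0223]
eef_rot: [-179.9, 0.0, 4.3]
ft_force: [-0.5, -0.1, -0.0]
opening: 0.005
grip_force: 0.2
```

```bash
python3 -m inch '[{"grip":0,"x":0,"y":-0.005,"z":0,"ax":0,"ay":0,"az":0},{"grip":0,"x":0,"y":-0.01,"z":0,"ax":0,"ay":0,"az":0},{"grip":0,"x":0,"y":-0.015,"z":0,"ax":0,"ay":0,"az":0},{"grip":0,"x":0,"y":-0.015,"z":0,"ax":0,"ay":0,"az":0},{"grip":0,"x":0,"y":-0.015,"z":0,"ax":0,"ay":0,"az":0},{"grip":0,"x":0,"y":-0.015,"z":0,"ax":0,"ay":0,"az":0},{"grip":0,"x":0,"y":-0.015,"z":0,"ax":0,"ay":0,"az":0},{"grip":0,"x":0,"y":-0.015,"z":0,"ax":0,"ay":0,"az":0}]';python3 - <<'E'
from h import *
im=save('wrist','w3.png')
marks(['tray_low'],'wrist',False); marks(['tray_low'],'top')
E
```

```text
t: 8.12
position: [0.532, -0.3131, 0.0228]
eef_rot: [180.0, -0.0, 4.3]
ft_force: [2.4, -3.3, -1.1]
opening: 0.001
grip_force: 1.4
tray_low [([0.5266, -0.2354, 0.0142], 0.63)]
tray_low [([0.5278, -0.2332, 0.0169], 0.62), ([0.3438, -0.4551, -0.0032], 0.34), ([0.5358, 0.0477, 0.002], 0.32)]
```

View pics/w3.png

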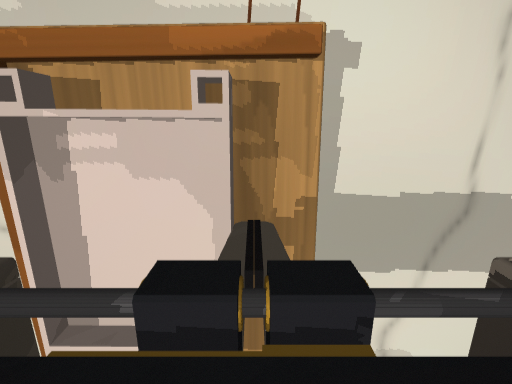

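```bash
python3 -m inch '[{"grip":0,"x":0,"y":-0.005,"z":0,"ax":0,"ay":0,"az":0},{"grip":0,"x":0,"y":-0.01,"z":0,"ax":0,"ay":0,"az":0},{"grip":0,"x":0,"y":-0.015,"z":0,"ax":0,"ay":0,"az":0},{"grip":0,"x":0,"y":-0.015,"z":0,"ax":0,"ay":0,"az":0},{"grip":0,"x":0,"y":-0.015,"z":0,"ax":0,"ay":0,"az":0},{"grip":0,"x":0,"y":-0.015,"z":0,"ax":0,"ay":0,"az":0},{"grip":0,"x":0,"y":-0.015,"z":0,"ax":0,"ay":0,"az":0},{"grip":0,"x":0,"y":-0.015,"z":0,"ax":0,"ay":0,"az":0}]'
```

```text
t: 8.98
position: [0.5322, -0.311, 0.0231]
eef_rot: [179.8, -0.1, 4.2]
ft_force: [3.3, -7.3, -1.0]
opening: 0.002
grip_force: 3.7
```

```bash
python3 -m inch '[{"grip":0,"x":0,"y":0.05,"z":0,"ax":0,"ay":0,"az":0},{"grip":0,"x":0,"y":0.05,"z":-0.12,"ax":0,"ay":0,"az":0},{"grip":0.35,"x":-0.1,"y":0,"z":-0.22,"ax":0,"ay":0,"az":0},{"grip":0.35,"x":-0.2,"y":-0.1,"z":-0.22,"ax":0,"ay":0,"az":0},{"grip":0.35,"x":-0.3,"y":-0.2,"z":-0.22,"ax":0,"ay":0,"az":0},{"grip":0.35,"x":-0.4,"y":-0.243,"z":-0.22,"ax":0,"ay":0,"az":0},{"grip":0.35,"x":-0.4,"y":-0.243,"z":-0.22,"ax":0,"ay":0,"az":0},{"grip":0.35,"x":-0.4,"y":-0.243,"z":-0.18,"ax":0,"ay":0,"az":0}]' && python3 -m inch '[{"grip":0.35,"x":0,"y":0,"z":0.1,"ax":0,"ay":0,"az":0},{"grip":0.35,"x":0,"y":0,"z":0.18,"ax":0,"ay":0,"az":0},{"grip":0.35,"x":0,"y":0,"z":0.18,"ax":0,"ay":0,"az":0},{"grip":0.35,"x":0.02,"y":0,"z":0.18,"ax":0,"ay":0,"az":0},{"grip":0.35,"x":0.04,"y":0,"z":0.18,"ax":0,"ay":0,"az":0},{"grip":0.35,"x":0.06,"y":0,"z":0.18,"ax":0,"ay":0,"az":0},{"grip":0.35,"x":0.08,"y":0,"z":0.18,"ax":0,"ay":0,"az":0},{"grip":0.35,"x":0.08,"y":0,"z":0.18,"ax":0,"ay":0,"az":0}]'
```

```text
t: 9.65
position: [0.4044, -0.2442, 0.0778]
eef_rot: [-180.0, 0.1, 4.3]
ft_force: [0.2, -0.4, -0.1]
opening: 0.348
grip_force: 0.0
t: 10.32
position: [0.4328, -0.2431, 0.0238]
eef_rot: [179.9, -0.2, 4.4]
ft_force: [-0.6, 0.1, 0.2]
opening: 0.353
grip_force: 0.0
```

```bash
python3 -m inch '[{"grip":0.35,"x":0.006,"y":0,"z":0,"ax":0,"ay":0,"az":0},{"grip":0.35,"x":0.012,"y":0,"z":0,"ax":0,"ay":0,"az":0},{"grip":0.35,"x":0.018,"y":0,"z":0,"ax":0,"ay":0,"az":0},{"grip":0.35,"x":0.024,"y":0,"z":0,"ax":0,"ay":0,"az":0},{"grip":0.35,"x":0.03,"y":0,"z":0,"ax":0,"ay":0,"az":0},{"grip":0.35,"x":0.036,"y":0,"z":0,"ax":0,"ay":0,"az":0},{"grip":0.35,"x":0.04,"y":0,"z":0,"ax":0,"ay":0,"az":0},{"grip":0.35,"x":0.04,"y":0,"z":0,"ax":0,"ay":0,"az":0}]'; python3 - <<'E'
from h import *
marks(['tray_low'],'top')
E
```

```text
t: 10.98
position: [0.4425, -0.2421, 0.0224]
eef_rot: [180.0, -0.0, 4.3]
ft_force: [-1.2, 0.2, 0.2]
opening: 0.348
grip_force: 0.8
tray_low [([0.5331, -0.2312, 0.013], 0.76), ([0.7575, 0.2456, -0.0013], 0.28)]
```

```bash
python3 -m inch '[{"grip":0.35,"x":0.006,"y":0,"z":0,"ax":0,"ay":0,"az":0},{"grip":0.35,"x":0.012,"y":0,"z":0,"ax":0,"ay":0,"az":0},{"grip":0.35,"x":0.016,"y":0,"z":0,"ax":0,"ay":0,"az":0},{"grip":0.35,"x":0.016,"y":0,"z":0,"ax":0,"ay":0,"az":0},{"grip":0.35,"x":0.016,"y":0,"z":0,"ax":0,"ay":0,"az":0},{"grip":0.35,"x":0.016,"y":0,"z":0,"ax":0,"ay":0,"az":0},{"grip":0.35,"x":0.016,"y":0,"z":0,"ax":0,"ay":0,"az":0},{"grip":0.35,"x":0.016,"y":0,"z":0,"ax":0,"ay":0,"az":0}]'; python3 - <<'E'
from h import *
im=save('wrist','w4.png')
E
```

```text
t: 11.75
position: [0.4439, -0.2419, 0.0223]
eef_rot: [-179.9, 0.3, 4.3]
ft_force: [-9.1, -0.0, 6.1]
opening: 0.347
grip_force: 4.3
```

```bash
python3 -m inch '[{"grip":0.35,"x":-0.05,"y":0,"z":0,"ax":0,"ay":0,"az":0},{"grip":0.35,"x":-0.05,"y":0,"z":-0.13,"ax":0,"ay":0,"az":0},{"grip":0.35,"x":-0.05,"y":0,"z":-0.26,"ax":0,"ay":0,"az":0},{"grip":0.35,"x":-0.05,"y":0,"z":-0.39,"ax":0,"ay":0,"az":0},{"grip":0.35,"x":0.03,"y":0,"z":-0.5,"ax":0,"ay":0,"az":0},{"grip":0.35,"x":0.1,"y":0,"z":-0.6,"ax":0,"ay":0,"az":0},{"grip":0.35,"x":0.1,"y":0,"z":-0.6,"ax":0,"ay":0,"az":0},{"grip":0.35,"x":0.1,"y":0,"z":-0.6,"ax":0,"ay":0,"az":0}]'; python3 - <<'E'
from h import *
im=save('wrist','w5.png')
marks(['tray_low','socket','coin1','striker'],'wrist',False)
cv2.imwrite('pics/c5.png',cv2.resize(im[20:290,130:350,::-1],None,fx=2.2,fy=2.2,interpolation=cv2.INTER_CUBIC))
E
```

```text
t: 12.47
position: [0.4795, -0.2394, 0.2047]
eef_rot: [179.9, -0.3, 4.4]
ft_force: [-0.1, 0.2, -0.3]
opening: 0.347
grip_force: 0.0
tray_low [([0.5353, -0.2351, 0.0135], 0.92)]
socket [([0.6217, -0.1696, 0.0377], 0.87)]
coin1 [([0.652, 0.0495, 0.0034], 0.89), ([0.5592, -0.0445, 0.0052], 0.84), ([0.4502, -0.0355, 0.0064], 0.84), ([0.5397, 0.043, 0.0032], 0.81)]
striker [([0.453, 0.0523, 0.0036], 0.69)]
```

View pics/c5.png

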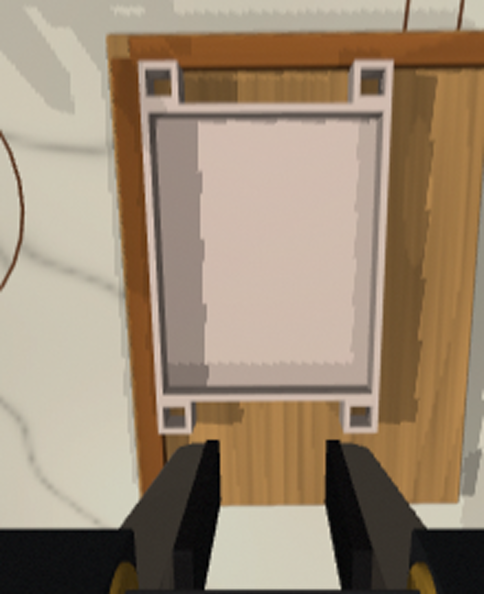

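```bash
python3 - <<'E'
from h import *
px=np.array([(161,82),(373,82),(176,418),(361,418)])/2.2+(130,20)
P=plane('wrist',px,.039); print(P,P.mean(0))
for a,b in [(2,0),(3,1)]: d=P[a]-P[b]; print(np.degrees(np.arctan2(-d[1],-d[0])),np.linalg.norm(d))
d=P[0]-P[1]; print(np.degrees(np.arctan2(-d[0],d[1])),np.linalg.norm(d))
go([.5597,-.0445,.10])
E
```

```text
[[ 0.6114 -0.172   0.039 ]
 [ 0.6195 -0.2789  0.039 ]
 [ 0.4331 -0.1856  0.039 ]
 [ 0.4413 -0.2933  0.039 ]] [ 0.5263 -0.2325  0.039 ]
4.351432565944672 0.17886256371717557
4.628430677189599 0.1788227107091789
4.320478652780035 0.10715302788698734
shift [ 0.3289 -0.6261  0.337 ] at [ 0.4756 -0.2393  0.2011] [-179.9223    0.1424    4.2718]
```

```bash
python3 -m inch '[{"grip":0.6,"x":0.06,"y":-0.11,"z":0,"ax":0,"ay":0,"az":0},{"grip":0.6,"x":0.12,"y":-0.22,"z":0.03,"ax":0,"ay":0,"az":0},{"grip":0.6,"x":0.17,"y":-0.33,"z":0.08,"ax":0,"ay":0,"az":0},{"grip":0.6,"x":0.23,"y":-0.44,"z":0.14,"ax":0,"ay":0,"az":0},{"grip":0.6,"x":0.29,"y":-0.54,"z":0.22,"ax":0,"ay":0,"az":0},{"grip":0.6,"x":0.329,"y":-0.626,"z":0.3,"ax":0,"ay":0,"az":0},{"grip":0.6,"x":0.329,"y":-0.626,"z":0.38,"ax":0,"ay":0,"az":0},{"grip":0.6,"x":0.329,"y":-0.626,"z":0.4,"ax":0,"ay":0,"az":0}]';  python3 - <<'E'
from h import *
arm.snapshot('wrist'); go([.5597,-.0445,.004])
marks(['coin1'],'wrist',False)
E
```

```text
t: 13.38
position: [0.5581, -0.0425, 0.078]
eef_rot: [-179.9, 0.4, 4.5]
ft_force: [-1.1, -1.2, -0.7]
opening: 0.602
grip_force: 0.0
shift [0.0074 0.0009 0.2487] at [ 0.558  -0.0444  0.0786] [-179.9405    0.4416    4.3669]
coin1 [([0.6523, 0.0493, 0.0033], 0.92), ([0.5423, 0.0463, 0.0058], 0.64), ([0.5616, -0.0442, 0.0043], 0.6)]
```

Descend, grip, lift, all chained; then measure before going to the tray.

```bash
python3 -m inch '[{"grip":0.6,"x":0.006,"y":0,"z":0.1,"ax":0,"ay":0,"az":0},{"grip":0.6,"x":0.006,"y":0,"z":0.18,"ax":0,"ay":0,"az":0},{"grip":0.6,"x":0.006,"y":0,"z":0.23,"ax":0,"ay":0,"az":0},{"grip":0.6,"x":0.006,"y":0,"z":0.245,"ax":0,"ay":0,"az":0},{"grip":0.6,"x":0.006,"y":0,"z":0.245,"ax":0,"ay":0,"az":0},{"grip":0.2,"x":0.006,"y":0,"z":0.245,"ax":0,"ay":0,"az":0},{"grip":0.2,"x":0.006,"y":0,"z":0.245,"ax":0,"ay":0,"az":0},{"grip":0.2,"x":0.006,"y":0,"z":0.245,"ax":0,"ay":0,"az":0}]' 15 && python3 -m inch '[{"grip":0.2,"x":0,"y":0,"z":0,"ax":0,"ay":0,"az":0},{"grip":0.2,"x":0,"y":0,"z":0,"ax":0,"ay":0,"az":0},{"grip":0.2,"x":0,"y":0,"z":-0.04,"ax":0,"ay":0,"az":0},{"grip":0.2,"x":0,"y":0,"z":-0.1,"ax":0,"ay":0,"az":0},{"grip":0.2,"x":0,"y":0,"z":-0.18,"ax":0,"ay":0,"az":0},{"grip":0.2,"x":0,"y":0,"z":-0.25,"ax":0,"ay":0,"az":0},{"grip":0.2,"x":0,"y":0,"z":-0.25,"ax":0,"ay":0,"az":0},{"grip":0.2,"x":0,"y":0,"z":-0.25,"ax":0,"ay":0,"az":0}]'; python3 - <<'E'
from h import *
y=np.radians(4.35);R=np.array([[np.cos(y),-np.sin(y)],[np.sin(y),np.cos(y)]])
for x in (-55,-18,18,55): print(x,np.array([.531,-.2335])+R@[x/1000,0])
p=np.array([.531,-.2335])+R@[.055,0]
go([*p,.08])
E
```

```text
t: 14.15
position: [0.5641, -0.0451, 0.0106]
eef_rot: [180.0, -0.1, 4.3]
ft_force: [0.7, 0.7, -0.6]
opening: 0.401
grip_force: 0.0
t: 14.82
position: [0.564, -0.0447, 0.086]
eef_rot: [180.0, -0.2, 4.3]
ft_force: [-0.2, 0.1, -0.9]
opening: 0.199
grip_force: 0.0
-55 [ 0.4762 -0.2377]
-18 [ 0.5131 -0.2349]
18 [ 0.5489 -0.2321]
55 [ 0.5858 -0.2293]
shift [0.0263 0.6191 0.0204] at [ 0.564  -0.0447  0.086 ] [179.9607  -0.1884   4.3001]
```

```bash
python3 - <<'E'
from h import *
arm.snapshot('wrist'); marks(['coin1'],'wrist',False); go([.5605,-.0444,.003])
E
python3 -m inch '[{"grip":0.6,"x":-0.01,"y":0,"z":0.04,"ax":0,"ay":0,"az":0},{"grip":0.6,"x":-0.01,"y":0,"z":0.1,"ax":0,"ay":0,"az":0},{"grip":0.6,"x":-0.01,"y":0,"z":0.15,"ax":0,"ay":0,"az":0},{"grip":0.6,"x":-0.01,"y":0,"z":0.2,"ax":0,"ay":0,"az":0},{"grip":0.6,"x":-0.01,"y":0,"z":0.25,"ax":0,"ay":0,"az":0},{"grip":0.6,"x":-0.01,"y":0,"z":0.275,"ax":0,"ay":0,"az":0},{"grip":0.6,"x":-0.01,"y":0,"z":0.275,"ax":0,"ay":0,"az":0},{"grip":0.6,"x":-0.01,"y":0,"z":0.275,"ax":0,"ay":0,"az":0}]' 15 && python3 -m inch '[{"grip":0.2,"x":0,"y":0,"z":0,"ax":0,"ay":0,"az":0},{"grip":0.2,"x":0,"y":0,"z":0,"ax":0,"ay":0,"az":0},{"grip":0.2,"x":0,"y":0,"z":0,"ax":0,"ay":0,"az":0},{"grip":0.2,"x":0,"y":0,"z":0,"ax":0,"ay":0,"az":0},{"grip":0.2,"x":0,"y":0,"z":-0.02,"ax":0,"ay":0,"az":0},{"grip":0.2,"x":0,"y":0,"z":-0.1,"ax":0,"ay":0,"az":0},{"grip":0.2,"x":0,"y":0,"z":-0.2,"ax":0,"ay":0,"az":0},{"grip":0.2,"x":0,"y":0,"z":-0.25,"ax":0,"ay":0,"az":0}]'
```

```text
coin1 [([0.5409, 0.0458, 0.0048], 0.93), ([0.6529, 0.0484, 0.0052], 0.8)]
shift [-0.0062 -0.0016  0.2696] at [ 0.5624 -0.0447  0.0839] [179.9944   0.042    4.3028]
t: 15.58
position: [0.5593, -0.0447, 0.0009]
eef_rot: [-180.0, 0.1, 4.3]
ft_force: [-0.5, -0.2, 0.6]
opening: 0.603
grip_force: 0.0
t: 16.25
position: [0.5613, -0.0447, 0.0795]
eef_rot: [180.0, -0.2, 4.3]
ft_force: [1.0, 0.1, 0.2]
opening: 0.329
grip_force: 15.0
```

```bash
python3 -m inch '[{"grip":0.2,"x":0,"y":0.08,"z":0,"ax":0,"ay":0,"az":0},{"grip":0.2,"x":0,"y":0.2,"z":0,"ax":0,"ay":0,"az":0},{"grip":0.2,"x":0.01,"y":0.32,"z":0,"ax":0,"ay":0,"az":0},{"grip":0.2,"x":0.02,"y":0.44,"z":0,"ax":0,"ay":0,"az":0},{"grip":0.2,"x":0.035,"y":0.55,"z":0,"ax":0,"ay":0,"az":0},{"grip":0.2,"x":0.035,"y":0.62,"z":0,"ax":0,"ay":0,"az":0},{"grip":0.2,"x":0.035,"y":0.62,"z":0,"ax":0,"ay":0,"az":0},{"grip":0.2,"x":0.035,"y":0.62,"z":0,"ax":0,"ay":0,"az":0}]';  python3 - <<'E'
from h import *
save('wrist','w6.png'); go([.5858,-.2293,.0215])
E
```

```text
t: 16.92
position: [0.5839, -0.2311, 0.0767]
eef_rot: [180.0, 0.0, 4.1]
ft_force: [-0.2, 0.1, -0.1]
opening: 0.326
grip_force: 15.0
shift [0.0055 0.0016 0.1839] at [ 0.5841 -0.229   0.0767] [-179.9531    0.0101    4.286 ]
```

View pics/w6.png

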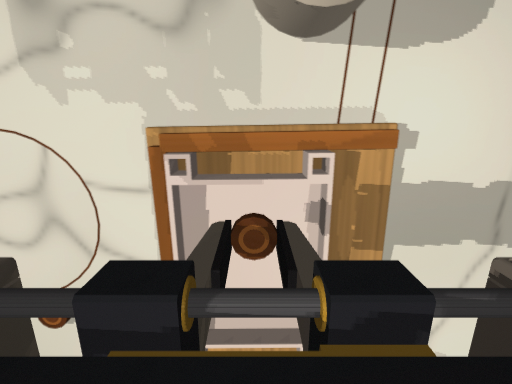

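```bash
python3 - <<'E'
from h import *
P=plane('wrist',[(178,167),(319.5,165)],.039); m=P.mean(0); d=P[0]-P[1]; print(P,np.linalg.norm(d),np.degrees(np.arctan2(-d[0],d[1])))
y=np.radians(4.35); print(m[:2]-.09*np.array([np.cos(y),np.sin(y)]))
E
```

```text
[[ 0.618  -0.1673  0.039 ]
 [ 0.6278 -0.2759  0.039 ]] 0.10897973991038735 5.1609929346046695
[ 0.5332 -0.2284]
```

```bash
python3 -m inch '[{"grip":0.2,"x":0,"y":0,"z":0.05,"ax":0,"ay":0,"az":0},{"grip":0.2,"x":0,"y":0,"z":0.1,"ax":0,"ay":0,"az":0},{"grip":0.2,"x":0,"y":0,"z":0.15,"ax":0,"ay":0,"az":0},{"grip":0.2,"x":0,"y":0,"z":0.18,"ax":0,"ay":0,"az":0},{"grip":0.2,"x":0,"y":0,"z":0.183,"ax":0,"ay":0,"az":0},{"grip":0.2,"x":0,"y":0,"z":0.183,"ax":0,"ay":0,"az":0},{"grip":0.5,"x":0,"y":0,"z":0.183,"ax":0,"ay":0,"az":0},{"grip":0.5,"x":0,"y":0,"z":0.183,"ax":0,"ay":0,"az":0}]' && python3 -m inch '[{"grip":0.5,"x":0,"y":0,"z":0,"ax":0,"ay":0,"az":0},{"grip":0.5,"x":0,"y":0,"z":-0.03,"ax":0,"ay":0,"az":0},{"grip":0.5,"x":0,"y":0,"z":-0.1,"ax":0,"ay":0,"az":0},{"grip":0.6,"x":0,"y":0,"z":-0.2,"ax":0,"ay":0,"az":0},{"grip":0.6,"x":-0.06,"y":-0.06,"z":-0.24,"ax":0,"ay":0,"az":0},{"grip":0.6,"x":-0.12,"y":-0.18,"z":-0.24,"ax":0,"ay":0,"az":0},{"grip":0.6,"x":-0.18,"y":-0.3,"z":-0.24,"ax":0,"ay":0,"az":0},{"grip":0.6,"x":-0.24,"y":-0.4,"z":-0.24,"ax":0,"ay":0,"az":0}]';  python3 - <<'E'
from h import *
marks(['coin1','striker'],'top')
go([.4502,-.0355,.08])
E
```

```text
t: 17.63
position: [0.5852, -0.2294, 0.0227]
eef_rot: [180.0, -0.1, 4.3]
ft_force: [-0.2, -0.3, -0.7]
opening: 0.449
grip_force: 0.0
t: 18.3
position: [0.503, -0.1135, 0.095]
eef_rot: [180.0, -0.1, 4.3]
ft_force: [0.3, -0.4, -0.0]
opening: 0.599
grip_force: 0.0
coin1 [([0.653, 0.0486, 0.0049], 0.65), ([0.5859, -0.2258, 0.0243], 0.62), ([0.5326, 0.0426, 0.0002], 0.52), ([0.4529, -0.0344, 0.0026], 0.48)]
striker [([0.4466, 0.0474, 0.0044], 0.68)]
shift [-0.1547 -0.2719  0.0497] at [ 0.5029 -0.1131  0.095 ] [179.9844  -0.0377   4.5414]
```

```bash
python3 -m inch '[{"grip":0.6,"x":-0.05,"y":-0.09,"z":0,"ax":0,"ay":0,"az":0},{"grip":0.6,"x":-0.1,"y":-0.18,"z":0,"ax":0,"ay":0,"az":0},{"grip":0.6,"x":-0.155,"y":-0.265,"z":0,"ax":0,"ay":0,"az":0},{"grip":0.6,"x":-0.155,"y":-0.265,"z":0.05,"ax":0,"ay":0,"az":0},{"grip":0.6,"x":-0.155,"y":-0.265,"z":0.13,"ax":0,"ay":0,"az":0},{"grip":0.6,"x":-0.155,"y":-0.265,"z":0.2,"ax":0,"ay":0,"az":0},{"grip":0.6,"x":-0.155,"y":-0.265,"z":0.2,"ax":0,"ay":0,"az":0},{"grip":0.6,"x":-0.155,"y":-0.265,"z":0.2,"ax":0,"ay":0,"az":0}]';  python3 - <<'E'
from h import *
go([.4505,-.0352,.002])
E
```

```text
t: 19.12
position: [0.4516, -0.0402, 0.0336]
eef_rot: [180.0, 0.1, 4.2]
ft_force: [0.2, -0.6, 0.0]
opening: 0.599
grip_force: 0.0
shift [-0.0022 -0.0168  0.1052] at [ 0.4516 -0.0402  0.0336] [179.9976   0.0651   4.2457]
```

```bash
python3 -m inch '[{"grip":0.6,"x":0,"y":-0.016,"z":0,"ax":0,"ay":0,"az":0},{"grip":0.6,"x":0,"y":-0.016,"z":0.05,"ax":0,"ay":0,"az":0},{"grip":0.6,"x":0,"y":-0.016,"z":0.1,"ax":0,"ay":0,"az":0},{"grip":0.6,"x":0,"y":-0.016,"z":0.106,"ax":0,"ay":0,"az":0},{"grip":0.6,"x":0,"y":-0.016,"z":0.106,"ax":0,"ay":0,"az":0},{"grip":0.2,"x":0,"y":-0.016,"z":0.106,"ax":0,"ay":0,"az":0},{"grip":0.2,"x":0,"y":-0.016,"z":0.106,"ax":0,"ay":0,"az":0},{"grip":0.2,"x":0,"y":-0.016,"z":0.106,"ax":0,"ay":0,"az":0}]' 15 && python3 -m inch '[{"grip":0.2,"x":0,"y":0,"z":0,"ax":0,"ay":0,"az":0},{"grip":0.2,"x":0,"y":0,"z":0,"ax":0,"ay":0,"az":0},{"grip":0.2,"x":0,"y":0,"z":-0.05,"ax":0,"ay":0,"az":0},{"grip":0.2,"x":0,"y":0,"z":-0.15,"ax":0,"ay":0,"az":0},{"grip":0.2,"x":0,"y":0,"z":-0.25,"ax":0,"ay":0,"az":0},{"grip":0.2,"x":0.05,"y":0.1,"z":-0.25,"ax":0,"ay":0,"az":0},{"grip":0.2,"x":0.1,"y":0.2,"z":-0.25,"ax":0,"ay":0,"az":0},{"grip":0.2,"x":0.15,"y":0.3,"z":-0.25,"ax":0,"ay":0,"az":0}]' && python3 -m inch '[{"grip":0.2,"x":0.03,"y":0.1,"z":0,"ax":0,"ay":0,"az":0},{"grip":0.2,"x":0.08,"y":0.2,"z":0,"ax":0,"ay":0,"az":0},{"grip":0.2,"x":0.11,"y":0.3,"z":0,"ax":0,"ay":0,"az":0},{"grip":0.2,"x":0.13,"y":0.371,"z":0,"ax":0,"ay":0,"az":0},{"grip":0.2,"x":0.13,"y":0.371,"z":0,"ax":0,"ay":0,"az":0},{"grip":0.2,"x":0.13,"y":0.371,"z":0,"ax":0,"ay":0,"az":0},{"grip":0.2,"x":0.13,"y":0.371,"z":0,"ax":0,"ay":0,"az":0},{"grip":0.2,"x":0.13,"y":0.371,"z":0,"ax":0,"ay":0,"az":0}]'; python3 - <<'E'
from h import *
arm.snapshot('wrist');go([.550,-.230,.0215]); marks(['coin1','tray_low'],'wrist',False)
E
```

```text
t: 19.78
position: [0.4517, -0.0348, 0.0028]
eef_rot: [180.0, -0.1, 4.3]
ft_force: [-0.2, 0.2, 0.8]
opening: 0.409
grip_force: 0.0
t: 20.45
position: [0.5035, -0.1222, 0.0781]
eef_rot: [179.9, -0.1, 4.4]
ft_force: [0.1, 1.0, -1.2]
opening: 0.327
grip_force: 15.0
t: 21.12
position: [0.5495, -0.2274, 0.0768]
eef_rot: [-179.9, 0.0, 4.4]
ft_force: [1.1, 0.2, 0.4]
opening: 0.327
grip_force: 15.0
shift [0.0008 0.0088 0.1847] at [ 0.5496 -0.2274  0.0769] [-179.9594    0.019     4.4263]
coin1 [([0.5458, -0.228, 0.0823], 0.76), ([0.5833, -0.2299, 0.0236], 0.67)]
tray_low [([0.5343, -0.236, 0.0145], 0.81)]
```

```bash
python3 -m inch '[{"grip":0.2,"x":0,"y":0.005,"z":0.05,"ax":0,"ay":0,"az":0},{"grip":0.2,"x":0,"y":0.005,"z":0.1,"ax":0,"ay":0,"az":0},{"grip":0.2,"x":0,"y":0.005,"z":0.15,"ax":0,"ay":0,"az":0},{"grip":0.2,"x":0,"y":0.005,"z":0.18,"ax":0,"ay":0,"az":0},{"grip":0.2,"x":0,"y":0.005,"z":0.184,"ax":0,"ay":0,"az":0},{"grip":0.2,"x":0,"y":0.005,"z":0.184,"ax":0,"ay":0,"az":0},{"grip":0.5,"x":0,"y":0.005,"z":0.184,"ax":0,"ay":0,"az":0},{"grip":0.5,"x":0,"y":0.005,"z":0.184,"ax":0,"ay":0,"az":0}]' && python3 -m inch '[{"grip":0.5,"x":0,"y":0,"z":0,"ax":0,"ay":0,"az":0},{"grip":0.5,"x":0,"y":0,"z":-0.03,"ax":0,"ay":0,"az":0},{"grip":0.5,"x":0,"y":0,"z":-0.1,"ax":0,"ay":0,"az":0},{"grip":0.6,"x":0,"y":0,"z":-0.2,"ax":0,"ay":0,"az":0},{"grip":0.6,"x":0,"y":-0.06,"z":-0.24,"ax":0,"ay":0,"az":0},{"grip":0.6,"x":0,"y":-0.18,"z":-0.24,"ax":0,"ay":0,"az":0},{"grip":0.6,"x":0.01,"y":-0.3,"z":-0.24,"ax":0,"ay":0,"az":0},{"grip":0.6,"x":0.02,"y":-0.42,"z":-0.24,"ax":0,"ay":0,"az":0}]' && python3 -m inch '[{"grip":0.6,"x":0,"y":-0.12,"z":0,"ax":0,"ay":0,"az":0},{"grip":0.6,"x":0,"y":-0.24,"z":0,"ax":0,"ay":0,"az":0},{"grip":0.6,"x":0,"y":-0.36,"z":0,"ax":0,"ay":0,"az":0},{"grip":0.6,"x":0.01,"y":-0.45,"z":0,"ax":0,"ay":0,"az":0},{"grip":0.6,"x":0.016,"y":-0.49,"z":0.03,"ax":0,"ay":0,"az":0},{"grip":0.6,"x":0.016,"y":-0.49,"z":0.08,"ax":0,"ay":0,"az":0},{"grip":0.6,"x":0.016,"y":-0.49,"z":0.08,"ax":0,"ay":0,"az":0},{"grip":0.6,"x":0.016,"y":-0.49,"z":0.08,"ax":0,"ay":0,"az":0}]'; python3 - <<'E'
from h import *
marks(['coin1'],'top'); marks(['coin1'],'wrist')
go([.540,.045,.002])
E
```

```text
t: 21.93
position: [0.5504, -0.2308, 0.0225]
eef_rot: [180.0, -0.1, 4.3]
ft_force: [0.3, 0.9, 0.1]
opening: 0.45
grip_force: 0.0
t: 22.6
position: [0.5466, -0.1039, 0.0953]
eef_rot: [180.0, -0.1, 4.2]
ft_force: [0.0, -0.3, 0.2]
opening: 0.6
grip_force: 0.0
t: 23.27
position: [0.5398, 0.0421, 0.0699]
eef_rot: [180.0, 0.1, 4.3]
ft_force: [0.6, 0.0, 0.4]
opening: 0.6
grip_force: 0.0
coin1 [([0.5847, -0.2292, 0.0269], 0.52), ([0.549, -0.2304, 0.0215], 0.43), ([0.6218, -0.1702, 0.0413], 0.3)]
coin1 [([0.5437, 0.0444, 0.0041], 0.68), ([0.6494, 0.053, 0.0045], 0.63)]
shift [-0.0021 -0.0117  0.2286] at [0.5408 0.0416 0.0706] [179.9811  -0.0776   4.2185]
```

```bash
python3 -m inch '[{"grip":0.6,"x":0.003,"y":-0.01,"z":0.06,"ax":0,"ay":0,"az":0},{"grip":0.6,"x":0.003,"y":-0.01,"z":0.13,"ax":0,"ay":0,"az":0},{"grip":0.6,"x":0.003,"y":-0.01,"z":0.2,"ax":0,"ay":0,"az":0},{"grip":0.6,"x":0.003,"y":-0.01,"z":0.227,"ax":0,"ay":0,"az":0},{"grip":0.6,"x":0.003,"y":-0.01,"z":0.227,"ax":0,"ay":0,"az":0},{"grip":0.2,"x":0.003,"y":-0.01,"z":0.227,"ax":0,"ay":0,"az":0},{"grip":0.2,"x":0.003,"y":-0.01,"z":0.227,"ax":0,"ay":0,"az":0},{"grip":0.2,"x":0.003,"y":-0.01,"z":0.227,"ax":0,"ay":0,"az":0}]' 15 && python3 -m inch '[{"grip":0.2,"x":0,"y":0,"z":0,"ax":0,"ay":0,"az":0},{"grip":0.2,"x":0,"y":0,"z":0,"ax":0,"ay":0,"az":0},{"grip":0.2,"x":0,"y":0,"z":-0.05,"ax":0,"ay":0,"az":0},{"grip":0.2,"x":0,"y":0,"z":-0.15,"ax":0,"ay":0,"az":0},{"grip":0.2,"x":0,"y":0,"z":-0.25,"ax":0,"ay":0,"az":0},{"grip":0.2,"x":0,"y":0.1,"z":-0.25,"ax":0,"ay":0,"az":0},{"grip":0.2,"x":-0.03,"y":0.22,"z":-0.25,"ax":0,"ay":0,"az":0},{"grip":0.2,"x":-0.06,"y":0.34,"z":-0.25,"ax":0,"ay":0,"az":0}]' && python3 -m inch '[{"grip":0.2,"x":-0.03,"y":0.12,"z":0,"ax":0,"ay":0,"az":0},{"grip":0.2,"x":-0.06,"y":0.24,"z":0,"ax":0,"ay":0,"az":0},{"grip":0.2,"x":-0.1,"y":0.36,"z":0,"ax":0,"ay":0,"az":0},{"grip":0.2,"x":-0.106,"y":0.48,"z":0,"ax":0,"ay":0,"az":0},{"grip":0.2,"x":-0.106,"y":0.577,"z":0,"ax":0,"ay":0,"az":0},{"grip":0.2,"x":-0.106,"y":0.577,"z":0,"ax":0,"ay":0,"az":0},{"grip":0.2,"x":-0.106,"y":0.577,"z":0,"ax":0,"ay":0,"az":0},{"grip":0.2,"x":-0.106,"y":0.577,"z":0,"ax":0,"ay":0,"az":0}]'; python3 - <<'E'
from h import *
arm.snapshot('wrist');go([.513,-.2335,.0215]); marks(['coin1','tray_low'],'wrist',False)
E
```

```text
t: 24.13
position: [0.5413, 0.0453, 0.0022]
eef_rot: [180.0, -0.1, 4.3]
ft_force: [0.9, 0.6, -0.8]
opening: 0.409
grip_force: 0.0
t: 24.8
position: [0.5312, -0.058, 0.0776]
eef_rot: [180.0, -0.1, 4.5]
ft_force: [0.2, -0.2, 0.2]
opening: 0.328
grip_force: 15.0
t: 25.47
position: [0.5117, -0.2316, 0.0765]
eef_rot: [-179.9, 0.0, 4.3]
ft_force: [-0.1, -0.1, -0.1]
opening: 0.33
grip_force: 15.0
shift [0.0031 0.0089 0.1834] at [ 0.5119 -0.231   0.0765] [-179.9444    0.0106    4.411 ]
coin1 [([0.544, -0.2287, 0.0274], 0.78), ([0.5871, -0.2262, 0.0205], 0.7), ([0.509, -0.229, 0.0789], 0.68)]
tray_low [([0.5364, -0.2338, 0.017], 0.88), ([0.62, -0.172, 0.038], 0.39)]
```

```bash
python3 -m inch '[{"grip":0.2,"x":0,"y":0.006,"z":0.05,"ax":0,"ay":0,"az":0},{"grip":0.2,"x":0,"y":0.006,"z":0.1,"ax":0,"ay":0,"az":0},{"grip":0.2,"x":0,"y":0.006,"z":0.15,"ax":0,"ay":0,"az":0},{"grip":0.2,"x":0,"y":0.006,"z":0.18,"ax":0,"ay":0,"az":0},{"grip":0.2,"x":0,"y":0.006,"z":0.184,"ax":0,"ay":0,"az":0},{"grip":0.2,"x":0,"y":0.006,"z":0.184,"ax":0,"ay":0,"az":0},{"grip":0.5,"x":0,"y":0.006,"z":0.184,"ax":0,"ay":0,"az":0},{"grip":0.5,"x":0,"y":0.006,"z":0.184,"ax":0,"ay":0,"az":0}]' && python3 -m inch '[{"grip":0.5,"x":0,"y":0,"z":0,"ax":0,"ay":0,"az":0},{"grip":0.5,"x":0,"y":0,"z":-0.03,"ax":0,"ay":0,"az":0},{"grip":0.5,"x":0,"y":0,"z":-0.1,"ax":0,"ay":0,"az":0},{"grip":0.6,"x":0,"y":0,"z":-0.2,"ax":0,"ay":0,"az":0},{"grip":0.6,"x":0.02,"y":-0.06,"z":-0.24,"ax":0,"ay":0,"az":0},{"grip":0.6,"x":0.07,"y":-0.16,"z":-0.24,"ax":0,"ay":0,"az":0},{"grip":0.6,"x":0.13,"y":-0.27,"z":-0.24,"ax":0,"ay":0,"az":0},{"grip":0.6,"x":0.19,"y":-0.38,"z":-0.24,"ax":0,"ay":0,"az":0}]' && python3 -m inch '[{"grip":0.6,"x":0.06,"y":-0.11,"z":0,"ax":0,"ay":0,"az":0},{"grip":0.6,"x":0.12,"y":-0.22,"z":0,"ax":0,"ay":0,"az":0},{"grip":0.6,"x":0.18,"y":-0.33,"z":0,"ax":0,"ay":0,"az":0},{"grip":0.6,"x":0.24,"y":-0.44,"z":0,"ax":0,"ay":0,"az":0},{"grip":0.6,"x":0.3,"y":-0.51,"z":0,"ax":0,"ay":0,"az":0},{"grip":0.6,"x":0.347,"y":-0.52,"z":0.05,"ax":0,"ay":0,"az":0},{"grip":0.6,"x":0.347,"y":-0.52,"z":0.08,"ax":0,"ay":0,"az":0},{"grip":0.6,"x":0.347,"y":-0.52,"z":0.08,"ax":0,"ay":0,"az":0}]'; python3 - <<'E'
from h import *
marks(['coin1'],'top'); marks(['coin1'],'wrist')
go([.652,.050,.002])
E
```

```text
t: 26.28
position: [0.5124, -0.2344, 0.0221]
eef_rot: [180.0, -0.1, 4.3]
ft_force: [0.2, -0.4, -0.4]
opening: 0.454
grip_force: 0.0
t: 26.95
position: [0.561, -0.1161, 0.0951]
eef_rot: [179.9, -0.1, 4.2]
ft_force: [1.0, 0.6, -0.4]
opening: 0.599
grip_force: 0.0
t: 27.62
position: [0.6508, 0.0467, 0.0676]
eef_rot: [180.0, 0.2, 4.3]
ft_force: [-1.4, -0.5, -0.3]
opening: 0.601
grip_force: 0.0
coin1 [([0.5045, -0.2311, 0.0195], 0.65), ([0.5484, -0.2316, 0.0226], 0.63), ([0.5843, -0.2271, 0.0273], 0.56)]
coin1 [([0.6525, 0.0503, 0.0017], 0.72)]
shift [ 0.0008 -0.0154  0.2269] at [0.6521 0.0454 0.0701] [179.9635  -0.0122   4.1995]
```

```bash
python3 -m inch '[{"grip":0.6,"x":0.001,"y":-0.015,"z":0.06,"ax":0,"ay":0,"az":0},{"grip":0.6,"x":0.001,"y":-0.015,"z":0.13,"ax":0,"ay":0,"az":0},{"grip":0.6,"x":0.001,"y":-0.015,"z":0.2,"ax":0,"ay":0,"az":0},{"grip":0.6,"x":0.001,"y":-0.015,"z":0.226,"ax":0,"ay":0,"az":0},{"grip":0.6,"x":0.001,"y":-0.015,"z":0.226,"ax":0,"ay":0,"az":0},{"grip":0.2,"x":0.001,"y":-0.015,"z":0.226,"ax":0,"ay":0,"az":0},{"grip":0.2,"x":0.001,"y":-0.015,"z":0.226,"ax":0,"ay":0,"az":0},{"grip":0.2,"x":0.001,"y":-0.015,"z":0.226,"ax":0,"ay":0,"az":0}]' 15 && python3 -m inch '[{"grip":0.2,"x":0,"y":0,"z":0,"ax":0,"ay":0,"az":0},{"grip":0.2,"x":0,"y":0,"z":0,"ax":0,"ay":0,"az":0},{"grip":0.2,"x":0,"y":0,"z":-0.05,"ax":0,"ay":0,"az":0},{"grip":0.2,"x":0,"y":0,"z":-0.15,"ax":0,"ay":0,"az":0},{"grip":0.2,"x":0,"y":0,"z":-0.25,"ax":0,"ay":0,"az":0},{"grip":0.2,"x":-0.06,"y":0.08,"z":-0.25,"ax":0,"ay":0,"az":0},{"grip":0.2,"x":-0.14,"y":0.18,"z":-0.25,"ax":0,"ay":0,"az":0},{"grip":0.2,"x":-0.22,"y":0.28,"z":-0.25,"ax":0,"ay":0,"az":0}]' && python3 -m inch '[{"grip":0.2,"x":-0.08,"y":0.1,"z":0,"ax":0,"ay":0,"az":0},{"grip":0.2,"x":-0.16,"y":0.2,"z":0,"ax":0,"ay":0,"az":0},{"grip":0.2,"x":-0.24,"y":0.3,"z":0,"ax":0,"ay":0,"az":0},{"grip":0.2,"x":-0.32,"y":0.4,"z":0,"ax":0,"ay":0,"az":0},{"grip":0.2,"x":-0.4,"y":0.5,"z":0,"ax":0,"ay":0,"az":0},{"grip":0.2,"x":-0.432,"y":0.586,"z":0,"ax":0,"ay":0,"az":0},{"grip":0.2,"x":-0.432,"y":0.586,"z":0,"ax":0,"ay":0,"az":0},{"grip":0.2,"x":-0.432,"y":0.586,"z":0,"ax":0,"ay":0,"az":0}]'; python3 - <<'E'
from h import *
save('wrist','w7.png');go([.4772,-.2236,.0215]); marks(['coin1','tray_low'],'wrist',False)
E
```

```text
t: 28.48
position: [0.6528, 0.051, 0.0024]
eef_rot: [180.0, -0.1, 4.3]
ft_force: [0.8, 0.1, -0.4]
opening: 0.405
grip_force: 0.0
t: 29.15
position: [0.5929, -0.0372, 0.0784]
eef_rot: [180.0, -0.2, 4.4]
ft_force: [0.7, -1.4, -0.7]
opening: 0.33
grip_force: 15.0
t: 29.82
position: [0.4764, -0.2243, 0.0776]
eef_rot: [179.9, -0.1, 4.1]
ft_force: [1.2, 0.2, 0.4]
opening: 0.328
grip_force: 15.0
shift [-0.0005  0.0036  0.1866] at [ 0.4772 -0.2225  0.0775] [179.9773  -0.076    4.2484]
coin1 [([0.5821, -0.2291, 0.0245], 0.97), ([0.5443, -0.2317, 0.0255], 0.73), ([0.5103, -0.2309, 0.0245], 0.72), ([0.4739, -0.2258, 0.0757], 0.66)]
tray_low [([0.5363, -0.2337, 0.0152], 0.9), ([0.4753, -0.2245, 0.0801], 0.16)]
```

View pics/w7.png

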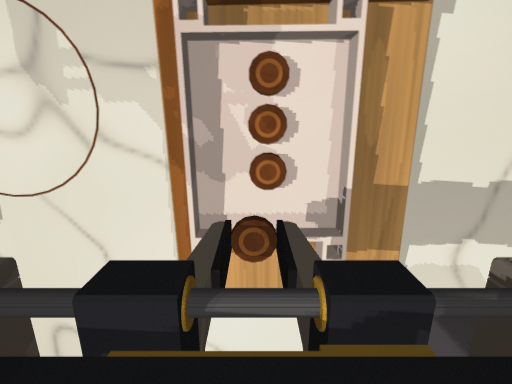

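```bash
python3 -m inch '[{"grip":0.2,"x":0,"y":0.003,"z":0.05,"ax":0,"ay":0,"az":0},{"grip":0.2,"x":0,"y":0.003,"z":0.1,"ax":0,"ay":0,"az":0},{"grip":0.2,"x":0,"y":0.003,"z":0.15,"ax":0,"ay":0,"az":0},{"grip":0.2,"x":0,"y":0.003,"z":0.18,"ax":0,"ay":0,"az":0},{"grip":0.2,"x":0,"y":0.003,"z":0.186,"ax":0,"ay":0,"az":0},{"grip":0.2,"x":0,"y":0.003,"z":0.186,"ax":0,"ay":0,"az":0},{"grip":0.45,"x":0,"y":0.003,"z":0.186,"ax":0,"ay":0,"az":0},{"grip":0.45,"x":0,"y":0.003,"z":0.186,"ax":0,"ay":0,"az":0}]' && python3 -m inch '[{"grip":0.45,"x":0,"y":0,"z":0,"ax":0,"ay":0,"az":0},{"grip":0.45,"x":0,"y":0,"z":-0.03,"ax":0,"ay":0,"az":0},{"grip":0.45,"x":0,"y":0,"z":-0.1,"ax":0,"ay":0,"az":0},{"grip":0.45,"x":0,"y":0,"z":-0.22,"ax":0,"ay":0,"az":0},{"grip":0.45,"x":0,"y":0,"z":-0.34,"ax":0,"ay":0,"az":0},{"grip":0.45,"x":0,"y":0,"z":-0.46,"ax":0,"ay":0,"az":0},{"grip":0.45,"x":0,"y":-0.08,"z":-0.55,"ax":0,"ay":0,"az":0},{"grip":0.45,"x":0,"y":-0.2,"z":-0.6,"ax":0,"ay":0,"az":0}]'; python3 - <<'E'
from h import *
save('wrist','w8.png'); marks(['coin1','tray_low'],'wrist',False)
E
python3 -m inch '[{"grip":0.6,"x":0,"y":-0.12,"z":-0.04,"ax":0,"ay":0,"az":0},{"grip":0.6,"x":0.01,"y":-0.24,"z":-0.08,"ax":0,"ay":0,"az":0},{"grip":0.6,"x":0.02,"y":-0.36,"z":-0.1,"ax":0,"ay":0,"az":0},{"grip":0.6,"x":0.03,"y":-0.48,"z":-0.1,"ax":0,"ay":0,"az":0},{"grip":0.6,"x":0.04,"y":-0.6,"z":-0.1,"ax":0,"ay":0,"az":0},{"grip":0.6,"x":0.05,"y":-0.72,"z":-0.1,"ax":0,"ay":0,"az":0},{"grip":0.6,"x":0.06,"y":-0.84,"z":-0.1,"ax":0,"ay":0,"az":0},{"grip":0.6,"x":0.07,"y":-0.96,"z":-0.1,"ax":0,"ay":0,"az":0}]' && python3 -m inch '[{"grip":0.6,"x":0,"y":-0.12,"z":0,"ax":0,"ay":0,"az":0},{"grip":0.6,"x":0,"y":-0.24,"z":0,"ax":0,"ay":0,"az":0},{"grip":0.6,"x":0,"y":-0.36,"z":0,"ax":0,"ay":0,"az":0},{"grip":0.6,"x":0,"y":-0.43,"z":0,"ax":0,"ay":0,"az":0},{"grip":0.6,"x":0,"y":-0.43,"z":0,"ax":0,"ay":0,"az":0},{"grip":0.6,"x":0,"y":-0.43,"z":0,"ax":0,"ay":0,"az":0},{"grip":0.6,"x":0,"y":-0.43,"z":0,"ax":0,"ay":0,"az":0},{"grip":0.6,"x":0,"y":-0.43,"z":0,"ax":0,"ay":0,"az":0}]'; python3 - <<'E'
from h import *
save('wrist','w9.png'); print(arm.read_state()['position']); marks(['tray_top','grip','striker','coin1'],'wrist',False)
E
```

```text
t: 30.63
position: [0.4774, -0.223, 0.0213]
eef_rot: [180.0, -0.0, 4.3]
ft_force: [-0.5, 0.7, -0.1]
opening: 0.444
grip_force: 0.0
t: 31.3
position: [0.4739, -0.1664, 0.2052]
eef_rot: [179.8, -0.3, 3.9]
ft_force: [0.6, 0.4, 0.7]
opening: 0.451
grip_force: 0.0
coin1 [([0.546, -0.2314, 0.0242], 0.76), ([0.5837, -0.2283, 0.0247], 0.66), ([0.5141, -0.2313, 0.0249], 0.64), ([0.4758, -0.2212, 0.0211], 0.62)]
tray_low [([0.5355, -0.2309, 0.017], 0.66)]
t: 32.12
position: [0.4715, 0.1258, 0.2306]
eef_rot: [180.0, 0.0, 4.2]
ft_force: [0.9, 0.4, 0.4]
opening: 0.6
grip_force: 0.0
t: 32.78
position: [0.4626, 0.252, 0.2304]
eef_rot: [179.9, 0.0, 4.1]
ft_force: [0.5, 0.2, 0.3]
opening: 0.601
grip_force: 0.0
[0.4626 0.2521 0.2305]
tray_top [([0.5198, 0.2709, 0.0326], 0.85)]
grip [([0.5204, 0.2657, 0.0916], 0.9)]
striker [([0.4538, 0.0487, 0.0047], 0.57)]
coin1 [([0.5197, 0.2706, 0.0343], 0.74)]
```

View pics/w9.png

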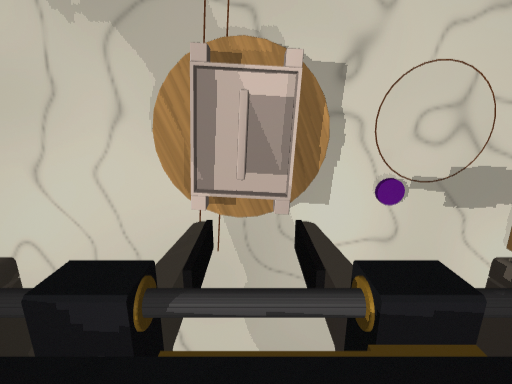

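```bash
python3 - <<'E'
from h import *
im=cv2.imread('pics/w9.png'); cv2.imwrite('pics/c9.png',cv2.resize(im[35:225,170:320],None,fx=3.1,fy=3.1,interpolation=cv2.INTER_CUBIC))
E
```

```text
(no output)
```

View pics/c9.png

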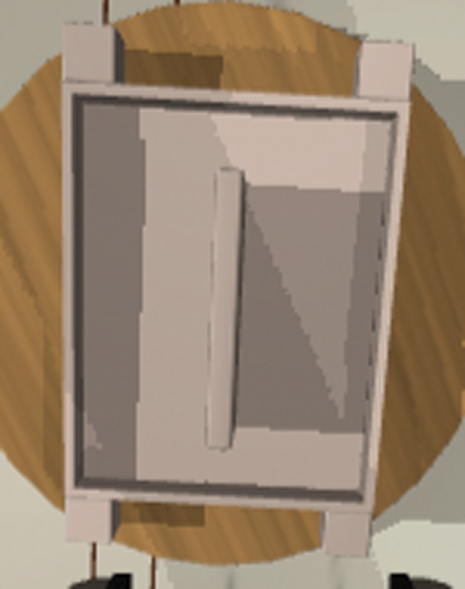

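```bash
python3 - <<'E'
from h import *
f=lambda a:np.array(a)/3.1+(170,35)
B=plane('wrist',f([(230.5,170),(219.5,446)]),.088); d=B[0]-B[1]; print(B,B.mean(0),np.linalg.norm(d),np.degrees(np.arctan2(d[1],d[0])))
C=plane('wrist',f([(64,24),(413,44),(368,555),(65,541)]),.058); print(C,C.mean(0))
for a,b in [(0,3),(1,2)]: d=C[a]-C[b]; print(np.linalg.norm(d),np.degrees(np.arctan2(d[1],d[0])))
for a,b in [(0,1),(3,2)]: d=C[a]-C[b]; print(np.linalg.norm(d),np.degrees(np.arctan2(-d[0],d[1])))
go([.5195,.267,.072])
E
```

```text
[[0.5663 0.2714 0.088 ]
 [0.4681 0.2691 0.088 ]] [0.5172 0.2703 0.088 ] 0.09817251906863043 1.3459903474996957
[[0.6148 0.3367 0.058 ]
 [0.6178 0.2085 0.058 ]
 [0.4188 0.2035 0.058 ]
 [0.4155 0.3333 0.058 ]] [0.5167 0.2705 0.058 ]
0.19930954608411075 0.9629599110668187
0.19898341686880444 1.4298869432897583
0.12823113056977042 1.327029170072121
0.12985519269456106 1.4692928694145024
shift [ 0.1935 -0.0321  0.5295] at [0.4623 0.2532 0.2308] [179.9809  -0.0105   4.2207]
```

```bash
python3 -m inch '[{"grip":0.6,"x":0.1,"y":-0.02,"z":0.06,"ax":0,"ay":0,"az":0.032},{"grip":0.6,"x":0.191,"y":-0.04,"z":0.14,"ax":0,"ay":0,"az":0.032},{"grip":0.6,"x":0.191,"y":-0.04,"z":0.25,"ax":0,"ay":0,"az":0.032},{"grip":0.6,"x":0.191,"y":-0.04,"z":0.36,"ax":0,"ay":0,"az":0.032},{"grip":0.6,"x":0.191,"y":-0.04,"z":0.43,"ax":0,"ay":0,"az":0.032},{"grip":0.6,"x":0.191,"y":-0.04,"z":0.43,"ax":0,"ay":0,"az":0.032},{"grip":0.6,"x":0.191,"y":-0.04,"z":0.43,"ax":0,"ay":0,"az":0.032},{"grip":0.6,"x":0.191,"y":-0.04,"z":0.43,"ax":0,"ay":0,"az":0.032}]';  python3 - <<'E'
from h import *
save('wrist','w10.png');go([.5185,.2695,.050],1.3); marks(['grip'],'wrist',False)
E
```

```text
t: 33.7
position: [0.5191, 0.2709, 0.1033]
eef_rot: [-179.9, -0.1, 1.4]
ft_force: [0.3, -0.5, -0.6]
opening: 0.599
grip_force: 0.0
shift [-0.0035  0.0052  0.1791] at [0.5194 0.271  0.1037] [-179.9203   -0.1671    1.4179]
yaw now 1.4179394220569668 az 0.001310438022855149 j7 -136.9251690636257
grip [([0.5204, 0.2696, 0.092], 0.98)]
```

View pics/w10.png

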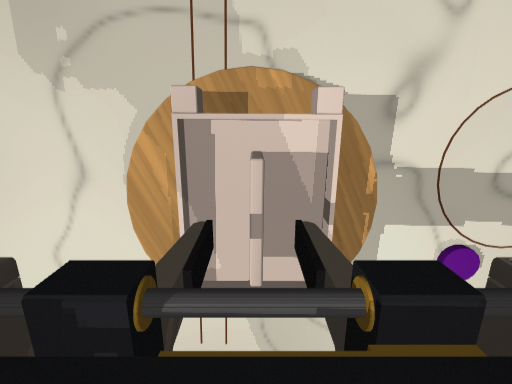

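```bash
python3 -m inch '[{"grip":0.6,"x":-0.003,"y":0.004,"z":0.05,"ax":0,"ay":0,"az":0},{"grip":0.6,"x":-0.003,"y":0.004,"z":0.1,"ax":0,"ay":0,"az":0},{"grip":0.6,"x":-0.003,"y":0.004,"z":0.15,"ax":0,"ay":0,"az":0},{"grip":0.6,"x":-0.003,"y":0.004,"z":0.178,"ax":0,"ay":0,"az":0},{"grip":0.6,"x":-0.003,"y":0.004,"z":0.178,"ax":0,"ay":0,"az":0},{"grip":0.3,"x":-0.003,"y":0.004,"z":0.178,"ax":0,"ay":0,"az":0},{"grip":0.05,"x":-0.003,"y":0.004,"z":0.178,"ax":0,"ay":0,"az":0},{"grip":0.05,"x":-0.003,"y":0.004,"z":0.178,"ax":0,"ay":0,"az":0}]' 40 && python3 -m inch '[{"grip":0,"x":0,"y":0,"z":0,"ax":0,"ay":0,"az":0},{"grip":0,"x":0,"y":0,"z":0,"ax":0,"ay":0,"az":0},{"grip":0,"x":0,"y":0,"z":0,"ax":0,"ay":0,"az":0},{"grip":0,"x":0,"y":0,"z":0,"ax":0,"ay":0,"az":0},{"grip":0,"x":0,"y":0,"z":0,"ax":0,"ay":0,"az":0},{"grip":0,"x":0,"y":0,"z":-0.02,"ax":0,"ay":0,"az":0},{"grip":0,"x":0,"y":0,"z":-0.04,"ax":0,"ay":0,"az":0},{"grip":0,"x":0,"y":0,"z":-0.06,"ax":0,"ay":0,"az":0}]';  python3 - <<'E'
from h import *
go([.5185,.2695,.050],1.3)
E
```

```text
t: 34.47
position: [0.5181, 0.2695, 0.0495]
eef_rot: [-180.0, -0.1, 1.4]
ft_force: [0.3, 0.9, -0.3]
opening: 0.405
grip_force: 0.0
t: 35.13
position: [0.5171, 0.2689, 0.0667]
eef_rot: [180.0, 0.0, 1.4]
ft_force: [0.4, -0.5, -2.5]
opening: 0.106
grip_force: 40.0
shift [ 0.0049 -0.0018  0.0555] at [0.5171 0.2689 0.0667] [179.9862   0.0385   1.4256]
yaw now 1.4256399180932229 az 0.0013959990899247525 j7 -138.44926571639357
```

```bash
python3 -m inch '[{"grip":0,"x":0,"y":0,"z":-0.06,"ax":0,"ay":0,"az":0},{"grip":0,"x":0,"y":0.03,"z":-0.12,"ax":0,"ay":0,"az":0},{"grip":0,"x":0,"y":0.1,"z":-0.16,"ax":0,"ay":0,"az":0},{"grip":0,"x":0,"y":0.2,"z":-0.16,"ax":0,"ay":0,"az":0},{"grip":0,"x":0,"y":0.3,"z":-0.16,"ax":0,"ay":0,"az":0},{"grip":0,"x":0,"y":0.4,"z":-0.16,"ax":0,"ay":0,"az":0},{"grip":0,"x":0,"y":0.5,"z":-0.16,"ax":0,"ay":0,"az":0},{"grip":0,"x":0,"y":0.6,"z":-0.16,"ax":0,"ay":0,"az":0}]' 40 && python3 -m inch '[{"grip":0,"x":0,"y":0.1,"z":0,"ax":0,"ay":0,"az":0},{"grip":0,"x":0,"y":0.2,"z":0,"ax":0,"ay":0,"az":0},{"grip":0,"x":0,"y":0.3,"z":0,"ax":0,"ay":0,"az":-0.01},{"grip":0,"x":0,"y":0.4,"z":0,"ax":0,"ay":0,"az":-0.02},{"grip":0,"x":0,"y":0.5,"z":0,"ax":0,"ay":0,"az":-0.033},{"grip":0,"x":0.005,"y":0.6,"z":0,"ax":0,"ay":0,"az":-0.033},{"grip":0,"x":0.005,"y":0.7,"z":0,"ax":0,"ay":0,"az":-0.033},{"grip":0,"x":0.005,"y":0.8,"z":0,"ax":0,"ay":0,"az":-0.033}]' && python3 -m inch '[{"grip":0,"x":0.005,"y":0.1,"z":0,"ax":0,"ay":0,"az":0},{"grip":0,"x":0.015,"y":0.2,"z":0,"ax":0,"ay":0,"az":0},{"grip":0,"x":0.025,"y":0.27,"z":0,"ax":0,"ay":0,"az":0},{"grip":0,"x":0.025,"y":0.27,"z":0,"ax":0,"ay":0,"az":0},{"grip":0,"x":0.025,"y":0.27,"z":0,"ax":0,"ay":0,"az":0},{"grip":0,"x":0.025,"y":0.27,"z":0,"ax":0,"ay":0,"az":0},{"grip":0,"x":0.025,"y":0.27,"z":0,"ax":0,"ay":0,"az":0},{"grip":0,"x":0.025,"y":0.27,"z":0,"ax":0,"ay":0,"az":0}]'; python3 - <<'E'
from h import *
save('wrist','w11.png');go([.5325,-.2325,.11],4.35); marks(['tray_top','grip','tray_low','socket'],'wrist',False)
E
```

```text
t: 35.8
position: [0.5217, 0.0877, 0.115]
eef_rot: [180.0, -0.0, 1.4]
ft_force: [0.5, -0.3, -2.7]
opening: 0.105
grip_force: 40.0
t: 36.47
position: [0.5292, -0.1523, 0.115]
eef_rot: [180.0, -0.0, 4.4]
ft_force: [0.0, -0.0, -3.3]
opening: 0.106
grip_force: 40.0
t: 37.13
position: [0.543, -0.2294, 0.1146]
eef_rot: [-180.0, 0.0, 4.5]
ft_force: [-0.2, -0.1, -1.6]
opening: 0.106
grip_force: 40.0
shift [-0.0359  0.0069  0.0153] at [ 0.5431 -0.2296  0.1146] [-179.9898   -0.004     4.5125]
yaw now 4.512516382482704 az 0.0018057375831411883 j7 -80.91531088935375
tray_top [([0.5463, -0.2255, 0.0968], 0.83)]
grip [([0.5454, -0.2307, 0.1573], 0.84)]
tray_low []
socket [([0.6237, -0.1693, 0.0379], 0.62)]
```

View pics/w11.png

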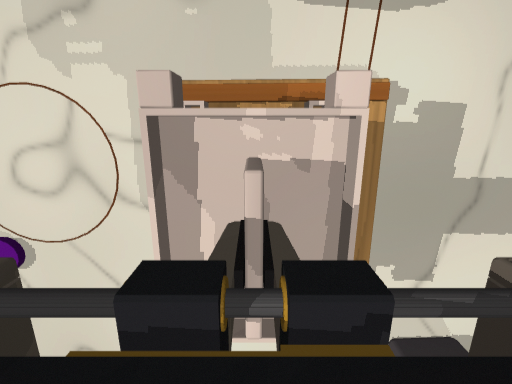

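```bash
python3 - <<'E'
from h import *
im=cv2.imread('pics/w11.png'); cv2.imwrite('pics/c11.png',cv2.resize(im[60:130,130:385],None,fx=3.1,fy=3.1,interpolation=cv2.INTER_CUBIC))
go([0,0,0])
for z in (.123,):
  C=plane('wrist',[(140,72),(369,70)],z); d=C[0]-C[1]; print(C,np.linalg.norm(d),np.degrees(np.arctan2(-d[0],d[1])))
  y=np.radians(4.5); u=np.array([np.cos(y),np.sin(y)]); print('origin',C.mean(0)[:2]-.1*u)
E
```

```text
shift [-1.7452 -0.906   0.3815] at [ 0.543  -0.2305  0.1144] [179.9977   0.0017   4.4335]
[[ 0.6365 -0.1599  0.123 ]
 [ 0.6474 -0.2852  0.123 ]] 0.1257399275034948 4.958884143433449
origin [ 0.5423 -0.2304]
```

View pics/c11.png

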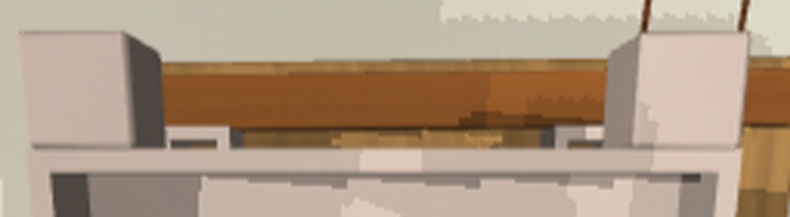

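```bash
python3 - <<'E'
from h import *
C=plane('wrist',np.array([(238,128),(555,126)])/3.1+(130,60),.039); d=C[0]-C[1]; print(C,np.linalg.norm(d),np.degrees(np.arctan2(-d[0],d[1])))
y=np.radians(4.35); u=np.array([np.cos(y),np.sin(y)]); print('low origin',C.mean(0)[:2]-.1*u)
go([.5335,-.2320,.10],4.35)
E
```

```text
[[ 0.6285 -0.183   0.039 ]
 [ 0.6359 -0.2702  0.039 ]] 0.08753398491451746 4.83605970028529
low origin [ 0.5325 -0.2342]
shift [-0.032   0.0025  0.0482] at [ 0.543  -0.2305  0.1144] [179.9977   0.0017   4.4335]
yaw now 4.433516283247302 az 0.0009279587027478442 j7 -80.91281255901202
```

```bash
python3 -m inch '[{"grip":0,"x":-0.02,"y":0.004,"z":0,"ax":0,"ay":0,"az":0},{"grip":0,"x":-0.033,"y":0.007,"z":0.02,"ax":0,"ay":0,"az":0.001},{"grip":0,"x":-0.033,"y":0.007,"z":0.05,"ax":0,"ay":0,"az":0.001},{"grip":0,"x":-0.033,"y":0.007,"z":0.08,"ax":0,"ay":0,"az":0.001},{"grip":0,"x":-0.033,"y":0.007,"z":0.11,"ax":0,"ay":0,"az":0.001},{"grip":0,"x":-0.033,"y":0.007,"z":0.14,"ax":0,"ay":0,"az":0.001},{"grip":0,"x":-0.033,"y":0.007,"z":0.145,"ax":0,"ay":0,"az":0.001},{"grip":0,"x":-0.033,"y":0.007,"z":0.145,"ax":0,"ay":0,"az":0.001}]'; python3 - <<'E'
from h import *
go([.5333,-.2333,.0545],4.35); im=save('wrist','w12.png')
b=arm.snapshot('scene'); cv2.imwrite('pics/c12.png',np.vstack([cv2.resize(im[40:170,100:400,::-1],(690,299),interpolation=cv2.INTER_CUBIC),cv2.resize(b[110:220,165:310,::-1],(690,299),interpolation=cv2.INTER_CUBIC)]))
E
```

```text
t: 38.05
position: [0.5327, -0.2334, 0.0696]
eef_rot: [-179.9, 0.1, 4.3]
ft_force: [-0.4, -0.0, -2.4]
opening: 0.11
grip_force: 40.0
shift [ 0.0022 -0.      0.0503] at [ 0.5327 -0.2334  0.0696] [-179.9307    0.1023    4.3216]
yaw now 4.321618355278477 az -0.0003153516080168907 j7 -82.17878221762274
```

View pics/c12.png

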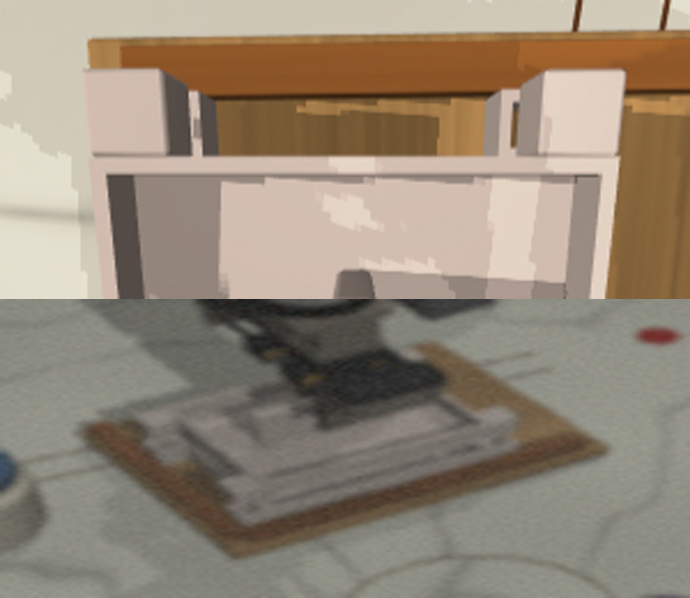

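```bash
python3 - <<'E'
from h import *
s=lambda a:np.array(a)/2.3+(100,40)
y=np.radians(4.35); u=np.array([np.cos(y),np.sin(y)])
for pts,z in (([(86,69),(625,69)],.078),([(207,90),(490,89)],.039)):
  C=plane('wrist',s(pts),z); print(np.linalg.norm(C[0]-C[1]),C.mean(0)[:2]-.1*u)
E
```

```text
0.12965705137666678 [ 0.5335 -0.2335]
0.08497052790183642 [ 0.5341 -0.2315]
```

```bash
python3 -m inch '[{"grip":0,"x":0.002,"y":-0.004,"z":0,"ax":0,"ay":0,"az":0},{"grip":0,"x":0.002,"y":-0.004,"z":0.01,"ax":0,"ay":0,"az":0},{"grip":0,"x":0.002,"y":-0.004,"z":0.015,"ax":0,"ay":0,"az":0},{"grip":0,"x":0.002,"y":-0.004,"z":0.02,"ax":0,"ay":0,"az":0},{"grip":0,"x":0.002,"y":-0.004,"z":0.025,"ax":0,"ay":0,"az":0},{"grip":0,"x":0.002,"y":-0.004,"z":0.03,"ax":0,"ay":0,"az":0},{"grip":0,"x":0.002,"y":-0.004,"z":0.03,"ax":0,"ay":0,"az":0},{"grip":0,"x":0.002,"y":-0.004,"z":0.03,"ax":0,"ay":0,"az":0}]'
```

```text
t: 38.82
position: [0.5337, -0.2326, 0.0617]
eef_rot: [-180.0, 0.0, 4.3]
ft_force: [-0.1, 0.1, -2.3]
opening: 0.11
grip_force: 40.0
```

```bash
python3 -m inch '[{"grip":0,"x":0,"y":0,"z":0.004,"ax":0,"ay":0,"az":0},{"grip":0,"x":0,"y":0,"z":0.008,"ax":0,"ay":0,"az":0},{"grip":0,"x":0,"y":0,"z":0.01,"ax":0,"ay":0,"az":0},{"grip":0,"x":0,"y":0,"z":0.01,"ax":0,"ay":0,"az":0},{"grip":0,"x":0,"y":0,"z":0.01,"ax":0,"ay":0,"az":0},{"grip":0,"x":0,"y":0,"z":0.01,"ax":0,"ay":0,"az":0},{"grip":0,"x":0,"y":0,"z":0.01,"ax":0,"ay":0,"az":0},{"grip":0,"x":0,"y":0,"z":0.01,"ax":0,"ay":0,"az":0}]'
```

```text
t: 39.48
position: [0.5338, -0.2326, 0.0589]
eef_rot: [180.0, -0.0, 4.3]
ft_force: [-0.7, -0.6, -3.0]
opening: 0.106
grip_force: 40.0
```

```bash
python3 -m inch '[{"grip":0,"x":0,"y":0,"z":0.004,"ax":0,"ay":0,"az":0},{"grip":0,"x":0,"y":0,"z":0.008,"ax":0,"ay":0,"az":0},{"grip":0,"x":0,"y":0,"z":0.011,"ax":0,"ay":0,"az":0},{"grip":0,"x":0,"y":0,"z":0.013,"ax":0,"ay":0,"az":0},{"grip":0,"x":0,"y":0,"z":0.013,"ax":0,"ay":0,"az":0},{"grip":0,"x":0,"y":0,"z":0.013,"ax":0,"ay":0,"az":0},{"grip":0,"x":0,"y":0,"z":0.013,"ax":0,"ay":0,"az":0},{"grip":0,"x":0,"y":0,"z":0.013,"ax":0,"ay":0,"az":0}]'
```

```text
t: 40.15
position: [0.5338, -0.2326, 0.055]
eef_rot: [180.0, -0.0, 4.3]
ft_force: [0.4, -0.5, -3.7]
opening: 0.106
grip_force: 40.0
```

```bash
python3 -m inch '[{"grip":0,"x":0,"y":0,"z":0.002,"ax":0,"ay":0,"az":0},{"grip":0,"x":0,"y":0,"z":0.004,"ax":0,"ay":0,"az":0},{"grip":0,"x":0,"y":0,"z":0.006,"ax":0,"ay":0,"az":0},{"grip":0,"x":0,"y":0,"z":0.006,"ax":0,"ay":0,"az":0},{"grip":0,"x":0,"y":0,"z":0.006,"ax":0,"ay":0,"az":0},{"grip":0,"x":0,"y":0,"z":0.006,"ax":0,"ay":0,"az":0},{"grip":0,"x":0,"y":0,"z":0.006,"ax":0,"ay":0,"az":0},{"grip":0,"x":0,"y":0,"z":0.006,"ax":0,"ay":0,"az":0}]'
```

```text
t: 40.82
position: [0.5338, -0.2326, 0.0535]
eef_rot: [180.0, -0.0, 4.3]
ft_force: [-2.4, 1.0, 5.2]
opening: 0.103
grip_force: 40.0
```

```bash
python3 -m inch '[{"grip":0.2,"x":0,"y":0,"z":0,"ax":0,"ay":0,"az":0},{"grip":0.5,"x":0,"y":0,"z":0,"ax":0,"ay":0,"az":0},{"grip":0.5,"x":0,"y":0,"z":0,"ax":0,"ay":0,"az":0},{"grip":0.5,"x":0,"y":0,"z":0,"ax":0,"ay":0,"az":0},{"grip":0.5,"x":0,"y":0,"z":0,"ax":0,"ay":0,"az":0},{"grip":0.5,"x":0,"y":0,"z":-0.04,"ax":0,"ay":0,"az":0},{"grip":0.5,"x":0,"y":0,"z":-0.1,"ax":0,"ay":0,"az":0},{"grip":0.5,"x":0,"y":0,"z":-0.2,"ax":0,"ay":0,"az":0}]' 20 && python3 -m inch '[{"grip":0.5,"x":0,"y":0,"z":-0.12,"ax":0,"ay":0,"az":0},{"grip":0.5,"x":-0.04,"y":-0.04,"z":-0.22,"ax":0,"ay":0,"az":0},{"grip":0.5,"x":-0.1,"y":-0.08,"z":-0.3,"ax":0,"ay":0,"az":0},{"grip":0.65,"x":-0.17,"y":-0.1,"z":-0.35,"ax":0,"ay":0,"az":0},{"grip":0.65,"x":-0.2,"y":-0.1,"z":-0.35,"ax":0,"ay":0,"az":0},{"grip":0.65,"x":-0.2,"y":-0.1,"z":-0.35,"ax":0,"ay":0,"az":0},{"grip":0.65,"x":-0.2,"y":-0.1,"z":-0.35,"ax":0,"ay":0,"az":0},{"grip":0.65,"x":-0.2,"y":-0.1,"z":-0.35,"ax":0,"ay":0,"az":0}]'; python3 - <<'E'
from h import *
save('wrist','w13.png'); marks(['tray_top','grip','striker','coin1','tray_low'],'wrist',False); marks(['tray_top','grip','striker'],'top')
marks(['tray_top','grip'],'scene')
go([.448,.048,.06])
E
```

```text
t: 41.48
position: [0.5321, -0.2319, 0.1122]
eef_rot: [-179.9, 0.2, 4.3]
ft_force: [0.3, -0.4, 0.2]
opening: 0.499
grip_force: 0.0
t: 42.15
position: [0.4719, -0.2075, 0.2174]
eef_rot: [-180.0, 0.0, 4.3]
ft_force: [-0.7, -0.1, 0.1]
opening: 0.65
grip_force: 0.0
tray_top [([0.5329, -0.229, 0.038], 0.75)]
grip [([0.5368, -0.2329, 0.0954], 0.78)]
striker [([0.4526, 0.048, 0.0023], 0.9)]
coin1 []
tray_low []
tray_top [([0.532, -0.231, 0.0391], 0.94)]
grip [([0.5366, -0.2329, 0.0951], 0.92)]
striker [([0.4457, 0.0464, 0.0023], 0.64)]
tray_top [([0.531, -0.2334, 0.0421], 0.83)]
grip [([0.5379, -0.2312, 0.0952], 0.97), ([0.7545, 0.1374, 0.0019], 0.24)]
shift [-0.0149 -0.8541  0.5272] at [ 0.4717 -0.2072  0.2182] [179.9956  -0.0018   4.3043]
```

```bash
python3 -m inch '[{"grip":0.65,"x":0,"y":-0.12,"z":0.02,"ax":0,"ay":0,"az":0},{"grip":0.65,"x":0,"y":-0.24,"z":0.06,"ax":0,"ay":0,"az":0},{"grip":0.65,"x":0,"y":-0.36,"z":0.12,"ax":0,"ay":0,"az":0},{"grip":0.65,"x":-0.01,"y":-0.48,"z":0.18,"ax":0,"ay":0,"az":0},{"grip":0.65,"x":-0.015,"y":-0.6,"z":0.24,"ax":0,"ay":0,"az":0},{"grip":0.65,"x":-0.015,"y":-0.72,"z":0.3,"ax":0,"ay":0,"az":0},{"grip":0.65,"x":-0.015,"y":-0.84,"z":0.36,"ax":0,"ay":0,"az":0},{"grip":0.65,"x":-0.015,"y":-0.854,"z":0.46,"ax":0,"ay":0,"az":0}]' && python3 -m inch '[{"grip":0.65,"x":0,"y":0,"z":0,"ax":0,"ay":0,"az":0},{"grip":0.65,"x":0,"y":0,"z":0.02,"ax":0,"ay":0,"az":0},{"grip":0.65,"x":0,"y":0,"z":0.04,"ax":0,"ay":0,"az":0},{"grip":0.65,"x":0,"y":0,"z":0.04,"ax":0,"ay":0,"az":0},{"grip":0.65,"x":0,"y":0,"z":0.04,"ax":0,"ay":0,"az":0},{"grip":0.65,"x":0,"y":0,"z":0.04,"ax":0,"ay":0,"az":0},{"grip":0.65,"x":0,"y":0,"z":0.04,"ax":0,"ay":0,"az":0},{"grip":0.65,"x":0,"y":0,"z":0.04,"ax":0,"ay":0,"az":0}]'; python3 - <<'E'
from h import *
im=save('wrist','w14.png'); marks(['striker'],'wrist',False)
for d in arm.regions_of('striker','wrist')[:1]:
  n=np.argwhere(d['region']); c=n.mean(0)[::-1]; print(c,len(n),plane('wrist',[c],.005))
go([.448,.0475,.003])
E
```

```text
t: 43.47
position: [0.4492, 0.0546, 0.0815]
eef_rot: [-179.8, -0.3, 4.7]
ft_force: [0.4, -0.0, 0.1]
opening: 0.65
grip_force: 0.0
t: 44.13
position: [0.4484, 0.0476, 0.0687]
eef_rot: [180.0, -0.1, 4.3]
ft_force: [0.3, -0.4, -0.0]
opening: 0.649
grip_force: 0.0
striker [([0.4535, 0.0495, 0.0069], 0.66)]
[254.4499 205.7441] 1618 [[0.4472 0.0476 0.005 ]]
shift [-0.0006  0.001   0.218 ] at [0.4481 0.0478 0.0684] [179.9905  -0.0251   4.2867]
```

```bash
python3 -m inch '[{"grip":0.65,"x":0,"y":0,"z":0.07,"ax":0,"ay":0,"az":0},{"grip":0.65,"x":0,"y":0,"z":0.14,"ax":0,"ay":0,"az":0},{"grip":0.65,"x":0,"y":0,"z":0.2,"ax":0,"ay":0,"az":0},{"grip":0.65,"x":0,"y":0,"z":0.218,"ax":0,"ay":0,"az":0},{"grip":0.65,"x":0,"y":0,"z":0.218,"ax":0,"ay":0,"az":0},{"grip":0.3,"x":0,"y":0,"z":0.218,"ax":0,"ay":0,"az":0},{"grip":0.3,"x":0,"y":0,"z":0.218,"ax":0,"ay":0,"az":0},{"grip":0.3,"x":0,"y":0,"z":0.218,"ax":0,"ay":0,"az":0}]' 20 && python3 -m inch '[{"grip":0.3,"x":0,"y":0,"z":0,"ax":0,"ay":0,"az":0},{"grip":0.3,"x":0,"y":0,"z":0,"ax":0,"ay":0,"az":0},{"grip":0.3,"x":0,"y":0,"z":-0.06,"ax":0,"ay":0,"az":0},{"grip":0.3,"x":0,"y":0,"z":-0.16,"ax":0,"ay":0,"az":-0.05},{"grip":0.3,"x":0,"y":0,"z":-0.26,"ax":0,"ay":0,"az":-0.12},{"grip":0.3,"x":0.02,"y":0.06,"z":-0.35,"ax":0,"ay":0,"az":-0.19},{"grip":0.3,"x":0.05,"y":0.15,"z":-0.35,"ax":0,"ay":0,"az":-0.26},{"grip":0.3,"x":0.08,"y":0.24,"z":-0.35,"ax":0,"ay":0,"az":-0.33}]' && python3 -m inch '[{"grip":0.3,"x":0,"y":0,"z":0,"ax":0,"ay":0,"az":-0.075},{"grip":0.3,"x":0,"y":0,"z":0,"ax":0,"ay":0,"az":-0.15},{"grip":0.3,"x":0,"y":0,"z":0,"ax":0,"ay":0,"az":-0.225},{"grip":0.3,"x":0,"y":0,"z":0,"ax":0,"ay":0,"az":-0.3},{"grip":0.3,"x":0,"y":0,"z":0,"ax":0,"ay":0,"az":-0.375},{"grip":0.3,"x":0,"y":0,"z":0,"ax":0,"ay":0,"az":-0.45},{"grip":0.3,"x":0,"y":0,"z":0,"ax":0,"ay":0,"az":-0.525},{"grip":0.3,"x":0,"y":0,"z":0,"ax":0,"ay":0,"az":-0.6}]'; python3 - <<'E'
from h import *
go([.5313,-.1997,.11],94.35)
E
```

```text
t: 44.95
position: [0.4487, 0.0481, 0.0037]
eef_rot: [180.0, -0.1, 4.3]
ft_force: [0.2, -0.2, -0.0]
opening: 0.459
grip_force: 0.0
t: 45.62
position: [0.4789, -0.0227, 0.11]
eef_rot: [179.8, -0.2, 34.4]
ft_force: [-0.1, -0.4, -0.3]
opening: 0.432
grip_force: 20.0
t: 46.28
position: [0.4772, -0.0223, 0.1079]
eef_rot: [180.0, 0.0, 88.3]
ft_force: [-0.3, 0.1, 0.1]
opening: 0.43
grip_force: 20.0
shift [-0.5858  0.1977 -0.0066] at [ 0.4772 -0.0223  0.1079] [179.9924   0.0297  88.3228]
yaw now 88.3228049560193 az -0.06696883382200775 j7 -33.246523291418946
```

```bash
python3 -m inch '[{"grip":0.3,"x":-0.08,"y":0.03,"z":0,"ax":0,"ay":0,"az":-0.03},{"grip":0.3,"x":-0.19,"y":0.07,"z":0,"ax":0,"ay":0,"az":-0.067},{"grip":0.3,"x":-0.3,"y":0.11,"z":0,"ax":0,"ay":0,"az":-0.067},{"grip":0.3,"x":-0.41,"y":0.15,"z":0,"ax":0,"ay":0,"az":-0.067},{"grip":0.3,"x":-0.52,"y":0.19,"z":0,"ax":0,"ay":0,"az":-0.067},{"grip":0.3,"x":-0.586,"y":0.198,"z":0,"ax":0,"ay":0,"az":-0.067},{"grip":0.3,"x":-0.586,"y":0.198,"z":0,"ax":0,"ay":0,"az":-0.067},{"grip":0.3,"x":-0.586,"y":0.198,"z":0,"ax":0,"ay":0,"az":-0.067}]'; python3 - <<'E'
from h import *
save('wrist','w15.png'); marks(['striker','grip','tray_top'],'wrist',False)
for d in arm.regions_of('striker','wrist')[:1]:
  n=np.argwhere(d['region']); c=n.mean(0)[::-1]; print(c,len(n),plane('wrist',[c],.105))
marks(['tray_top','grip'],'top')
go([.5313,-.1997,.047],94.35)
E
```

```text
t: 46.95
position: [0.53, -0.2009, 0.1075]
eef_rot: [-180.0, -0.0, 93.9]
ft_force: [0.3, 0.3, -0.6]
opening: 0.431
grip_force: 20.0
striker [([0.5354, -0.2013, 0.1101], 0.89)]
grip [([0.537, -0.2335, 0.0936], 0.94)]
tray_top []
[253.1343 234.9733] 2955 [[ 0.53   -0.2002  0.105 ]]
tray_top [([0.5293, -0.2319, 0.0382], 0.54)]
grip []
shift [-0.0026  0.0022  0.2032] at [ 0.5306 -0.199   0.108 ] [179.9986   0.0115  94.1156]
yaw now 94.11563146908671 az -0.0026040947879254063 j7 -9.360950788570875
```

```bash
python3 -m inch '[{"grip":0.3,"x":-0.001,"y":0,"z":0.05,"ax":0,"ay":0,"az":0},{"grip":0.3,"x":-0.001,"y":0,"z":0.1,"ax":0,"ay":0,"az":0},{"grip":0.3,"x":-0.001,"y":0,"z":0.15,"ax":0,"ay":0,"az":0},{"grip":0.3,"x":-0.001,"y":0,"z":0.18,"ax":0,"ay":0,"az":0},{"grip":0.3,"x":-0.001,"y":0,"z":0.2,"ax":0,"ay":0,"az":0},{"grip":0.3,"x":-0.001,"y":0,"z":0.201,"ax":0,"ay":0,"az":0},{"grip":0.3,"x":-0.001,"y":0,"z":0.201,"ax":0,"ay":0,"az":0},{"grip":0.3,"x":-0.001,"y":0,"z":0.201,"ax":0,"ay":0,"az":0}]' && python3 -m inch '[{"grip":0.55,"x":0,"y":0,"z":0,"ax":0,"ay":0,"az":0},{"grip":0.6,"x":0,"y":0,"z":0,"ax":0,"ay":0,"az":0},{"grip":0.6,"x":0,"y":0,"z":0,"ax":0,"ay":0,"az":0},{"grip":0.6,"x":0,"y":0,"z":-0.04,"ax":0,"ay":0,"az":0},{"grip":0.6,"x":0,"y":0,"z":-0.12,"ax":0,"ay":0,"az":0},{"grip":0.6,"x":0,"y":0,"z":-0.24,"ax":0,"ay":0,"az":0},{"grip":0.6,"x":0,"y":0,"z":-0.36,"ax":0,"ay":0,"az":0},{"grip":0.6,"x":0,"y":0,"z":-0.48,"ax":0,"ay":0,"az":0}]' && python3 -m inch '[{"grip":0.6,"x":0,"y":0,"z":-0.1,"ax":0,"ay":0,"az":0},{"grip":0.6,"x":-0.1,"y":0,"z":-0.15,"ax":0,"ay":0,"az":0},{"grip":0.6,"x":-0.2,"y":0,"z":-0.15,"ax":0,"ay":0,"az":0},{"grip":0.6,"x":-0.3,"y":0,"z":-0.15,"ax":0,"ay":0,"az":0},{"grip":0.6,"x":-0.3,"y":0,"z":-0.15,"ax":0,"ay":0,"az":0},{"grip":0.6,"x":-0.3,"y":0,"z":-0.15,"ax":0,"ay":0,"az":0},{"grip":0.6,"x":-0.3,"y":0,"z":-0.15,"ax":0,"ay":0,"az":0},{"grip":0.6,"x":-0.3,"y":0,"z":-0.15,"ax":0,"ay":0,"az":0}]'; python3 - <<'E'
from h import *
im=save('wrist','w16.png'); marks(['striker','grip','tray_top','stand','coin1'],'wrist',False); marks(['striker','tray_top'],'top'); marks(['coin1','striker','cup1','canister','dispenser'],'scene')
# dark gap: outer far corner estimates of top tray edges & rails by colour
for d in arm.regions_of('tray_top','wrist')[:1]:
  r=d['region'].astype(np.uint8); print(d['p'],cv2.boxPoints(cv2.minAreaRect(cv2.findNonZero(r))))
E
```

```text
t: 48.02
position: [0.5307, -0.1999, 0.0473]
eef_rot: [180.0, -0.0, 94.0]
ft_force: [-0.6, -0.1, -1.1]
opening: 0.435
grip_force: 20.0
t: 48.68
position: [0.5304, -0.1996, 0.1939]
eef_rot: [180.0, -0.0, 94.1]
ft_force: [-0.3, -0.5, 0.4]
opening: 0.602
grip_force: 0.0
t: 49.35
position: [0.537, -0.2882, 0.237]
eef_rot: [180.0, -0.0, 94.2]
ft_force: [-0.6, -0.1, 0.3]
opening: 0.605
grip_force: 0.0
striker [([0.5366, -0.1995, 0.0465], 0.81)]
grip [([0.5363, -0.2375, 0.0957], 0.93)]
tray_top [([0.5355, -0.23, 0.0369], 0.81)]
stand []
coin1 []
striker []
tray_top [([0.5311, -0.2289, 0.0402], 0.6)]
coin1 []
striker [([0.5272, -0.2029, 0.0459], 0.51)]
cup1 [([0.7549, 0.1373, -0.0015], 0.88), ([0.7611, 0.2438, 0.0001], 0.86)]
canister [([0.7683, -0.2613, -0.0002], 0.69)]
dispenser [([0.3469, -0.4533, 0.0011], 0.8)]
```

```bash
python3 -c "
from cell import arm; print(arm.close_job())"
```

```text
the job is handed in; nothing more can be done
None
```

I handed the job in at about 50 s: low tray pushed home, all four coins flat on its floor, top tray seated, striker flat in the top tray, bystanders not moved. I didn't re-check the low tray against its rails after the top tray went on, and I viewed 15 pictures, one over the limit of 14.

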